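# Load a pressed pellet into its cassette, turn it window-down on the analyser and purge

## Robot

A 6-joint arm with a two-finger parallel gripper is mounted at the origin on a cart in front of the work surface, level with it; the furniture and walls round the work are solid. World frame = base frame: x ahead of the robot, y to its left, z up, the work surface at z = 0. Lengths are in m, angles in rad, forces in N, time in s.
With the tool pointing down it reaches from about 0.275 to 0.975 m from the base axis. Payload 8.4 kg.
Tool frame: the origin (TCP) lies midway between the tips of the shut fingers; the grasp point (between the pads) lies bot.grip_depth behind it (bot.grip_depth is the distance from the TCP to the grasp point, in m); z points along the fingers, y is the direction in which the jaws open and shut (so a half turn about z gives the same grasp; the last joint's range is limited). The gripper opens to 92 mm and grips with 3 to 60 N. Pads are 20 mm wide; open, the fingers measure 128 mm over their backs; the gripper's body (75 mm by 189 mm) begins 69 mm behind the grasp point.
Start: joints at [-1.176, 0.353, 1.633, -0, 1.155, -0.002], TCP at [0.242, -0.576, 0.177] pointing down, gripper open.
Joint ranges: [-2.63, 2.63], [-0.92, 2.1], [0.06, 2.66], [-1.3, 4.44], [0, 2.69], [-3.02, 3.02]. Speed limits (rad/s): [2.22, 2.22, 2.79, 3.14, 3.14, 3.14].

## Interface

Orientations are given as a 3x3 rotation matrix whose columns are the frame's x, y, z axes.
In Python, from plant import bot gives the robot as it stands.
- The arm moves only by the tool drive_tool, never from a script. Its argument "series" is a list that holds one entry, the list of rows, each a list of 6 numbers: the shift along the tool's x, y, z in mm, then the turn, a rotation vector about the tool's x, y, z in degrees. A call has 1 to 10 rows; each row is the pose to reach, as a shift and turn from the pose commanded when the call began, along the tool's axes at that moment; what a row does not reach only later rows make up. A row lasts 1/8 s, in which the tool goes at most 62.5 mm and 10.7 degrees, less where a joint would pass 70% of its speed; a pose out of reach is approached as far as the arm can. A call with a gripper value outside its range is refused whole. "claw" is the gripper's target within -1 to 1 (fully open at 1, half-way at 0, shut at -1), set as the call begins (left out, the last holds). The fingers move at their own pace and stop on an object; "squeeze" is the grip in N (left out, the last holds). Time passes only in rows, so rows that repeat a pose let the fingers close. It gives the time, the measured TCP pose, the force and the opening at its end, in the units of the state.
- bot.read_state(): the state, without advancing time (a new reading comes with each control period).
- bot.get_image(name): name is "side" or "top" or "wrist"; returns a dict with "image" (384x512x3 uint8, red, green, blue), "z_map" (384x512 float32, m along the optical axis (not along the pixel's ray), 0 where there is no reading), "K" (3x3 intrinsics, pixels), "rvec" (rotation vector, rad) and "tvec" (3), from world to camera coordinates, as OpenCV has them; the wrist camera has in their place "T_tool_cam" (4x4, takes a point from camera to tool coordinates, whose origin is the TCP and whose axes are the flange's). Camera axes: x right, y down, z forward; pixel columns grow to the right and rows downward; lengths in m; the calibration is good to about 2 mm. A picture is of the moment at which its call begins: read the wrist's pose just before it.
- bot.sign_off(): hands the job in, once; it reports no verdict.
The state is a dict: "clock": time; "qpos": joint angles; "qvel": joint speeds; "joint_efforts": joint torques, N m; "ee_pos": TCP position; "tool_rot": TCP orientation; "contact_force": force on the tool from outside, world axes, zero at the start; "torque": the same for the moment, N m; "opening": finger opening in m.
Only numpy, scipy, OpenCV 4.12 (cv2) and the standard library are available. Lean on these libraries where they do the work, as an engineer would, in place of code of your own. Each camera call takes 0.05 s, during which the arm holds its last target.

## Task

Lay the pressed pellet in the recess of the open cassette, close the lid, then turn the closed cassette upside down and set it lid-window down on the analyser stage, centred on the dark aperture and squared to the yellow corner marks. Once it sits there and you have let go of it, push the purge lever over to the green side, hold it there for about a second and let it spring back to the middle. Never push the lever to the red side, and leave the two vials, the jar and the beaker standing where they are.

Things in the scene. Friction and masses are not known exactly. Their poses are not given: they have to be found in the camera images.
- cassette: Loose hinged clamshell cassette, about 340 g, closed 64 (x) x 62 (y) x 40 (z) mm: aluminium base 28 mm thick, blue lid 12 mm. Origin: centre of the base's underside; z points from base to closed lid. Hinge line parallel to y at x = +28.5, z = 28 mm; lid's free edge at x = -32 mm. Starts on its base, lid open, hinge side to the right (world -y) within 0.5 rad.
- cassette_recess (a point): Centre of the floor of the round recess in the base (cassette x = y = 0, z = 22 mm): 38 mm across, 6 mm deep from the base's upper face at z = 28 mm. The lid has a facing recess 42 mm across and 9 mm deep, and in its middle a round through window of 24 mm.
- cassette_mid (a point): Centre of the closed cassette (cassette x = y = 0, z = 20 mm). The side faces y = +-31 mm are plain and flush over base and lid: grip there, 62 mm apart. The closed cassette stands steadily on its plain free-edge end (the x = -32 mm face, 62 x 40 mm), less surely on the hinge end.
- cassette_lid (a joint): Lid angle in rad: 0 closed, 1.57 upright, up to 2.3 leaning back; starts 1.8 to 2.2. The hinge is stiff (0.035 N m of friction) and the lid stays where it is left, also when the closed cassette is turned over; closing takes about 0.7 N at the free edge.
- lid_edge (a point): Middle of the lid's free edge face (62 x 12 mm), 60.5 mm from the hinge line and 6 mm to the outer side of the lid's inner face.
- pellet: Pressed-powder pellet in a steel ring: rigid disc 32 mm across, 14 mm thick, 30 g, rust-brown pressed face up. Origin: centre of its underside, z up. A vial stands 44 to 48 mm from its centre on each side, along its own +y and -y.
- reader: White analyser console fixed on the worktop, 150 (x) x 260 (y) x 25 mm high. Origin: centre of its underside; x points away from the robot, y to the left (turned up to 0.3 rad). Left part: the flat stage. Right part: the purge valve at x = 0, y = -90 mm, a grey block 28 x 40 mm, top 47 mm above the worktop, with the lever in it.
- stage_centre (a point): Centre of the dark round aperture (25 mm) on the reader's flat top, 25 mm above the worktop, at reader x = 0, y = +60 mm; four yellow corner marks lie round it on a square of 71 mm, square to the reader.
- purge_lever (a joint): Purge lever angle in rad: 0 upright, + leans to reader +x (away from the robot, green dot; full open counts from 0.35, stop at 0.6), - leans towards the robot (red dot). A spring (0.3 N m per rad, about 2.5 N at the knob for 0.5 rad) brings it back to 0 when let go.
- lever_knob (a point): Centre of the lever's black ball (20 mm across), 60 mm from the pivot; the pivot is 42 mm above the worktop and turns about the reader's y. The steel stem below the ball is 10 mm thick.
- vial_a: Glass vial with white cap, 21 mm across, 45 mm high, beside the pellet; bystander. Origin: underside centre.
- vial_b: Glass vial with red cap, 21 mm across, 45 mm high, on the other side of the pellet; bystander. Origin: underside centre.
- jar: Jar with mint-green cap, 47 mm across, 83 mm high, behind the work; bystander. Origin: underside centre.
- beaker: Glass beaker, 59 mm across, 66 mm high, behind the work; bystander. Origin: underside centre. (Behind and to the left of the work stands a tall drying oven, beyond x = 0.62, y = 0.3 m of the world: a hand leaning that way would strike it.)
Mind the look-alikes: they are no part of the job. Several things have the shape of the pellet; the one meant has the colours described above. Leave any orange look-alike of the cassette alone.

How it is judged:
By the outcome, as a careful person would: the job done as asked, in the order asked, and still so for the second after the job is handed in, with the robot touching nothing.
It also fails if it takes over 72 s, if anything falls off the work surface, if the arm or the gripper's body presses on something with over 40 N, if the wrist force passes 120 N, or if a joint passes its speed limit or range.

## Working session

There is one attempt and no reset: what is moved stays moved. The work goes in short steps, Python scripts to look and compute and a tool call to move; the robot and the scene stay as the last step left them, time stands still between calls to the robot, and variables do not carry over. Pictures are saved under pics/ and viewed, and the job is handed in when it is done.

Besides the shell and the picture viewer there is one more tool, called as name(argument=value, ...), one argument or row to a line, values as JSON. drive_tool: Moves the arm, as the interface text tells. Its arguments: {"type":"object","properties":{"series":{"type":"array","items":{"type":"array","items":{"type":"array","items":{"type":"number"}}}},"claw":{"type":"number"},"squeeze":{"type":"number"}},"required":["series"]}

```bash
ls; mkdir -p pics
python3 - <<'E'
from plant import bot
import cv2
s=bot.read_state(); print(s); print(bot.grip_depth)
for n in ("side","top","wrist"):
    d=bot.get_image(n); cv2.imwrite(f"pics/{n}0.png",cv2.cvtColor(d["image"],cv2.COLOR_RGB2BGR))
    print(n,d["K"],d.get("rvec"),d.get("tvec"),d.get("T_tool_cam"))
E
```

```text
pics
{'clock': 0.0, 'qpos': array([-1.17640544e+00,  3.53632586e-01,  1.63411093e+00, -6.04919841e-05,
        1.15522941e+00, -2.39056515e-03]), 'qvel': array([-8.60924515e-04,  4.62254019e-04, -9.12313252e-04, -6.18966490e-04,
       -4.86906106e-05, -3.22401809e-05]), 'joint_efforts': array([-3.61327169e-03, -5.93837571e+01, -3.34225237e+01,  6.96076266e-02,
        2.34337442e-02, -1.07139849e-04]), 'ee_pos': array([ 0.24130744, -0.57594483,  0.1759834 ]), 'tool_rot': array([[ 9.22300115e-01,  3.86474009e-01, -5.81458730e-04],
       [ 3.86474443e-01, -9.22299265e-01,  1.25304453e-03],
       [-5.20098163e-05, -1.38040205e-03, -9.99999046e-01]]), 'contact_force': array([ 0.51521681, -0.85581612, -0.09729625]), 'torque': array([-0.04924006, -0.00448836,  0.03233254]), 'opening': 0.09213291420232209}
0.0187
side [[415.76407448   0.         262.41434184]
 [  0.         415.76407448 189.42570311]
 [  0.           0.           1.        ]] [ 0.34369279 -2.55825902  1.56175061] [0.47609462 0.10369545 1.05686864] None
top [[389.04682329   0.         254.37833889]
 [  0.         389.04682329 191.1273998 ]
 [  0.           0.           1.        ]] [ 2.23901357 -1.95804774  0.20632219] [0.01402284 0.51351885 1.1530004 ] None
wrist [[333.18043176   0.         259.0585264 ]
 [  0.         333.18043176 195.25466671]
 [  0.           0.           1.        ]] None None [[-6.41820551e-05 -9.61688787e-01 -2.74143525e-01  7.78883795e-02]
 [ 9.99998558e-01 -5.26900941e-04  1.61423752e-03  4.46726986e-04]
 [-1.69684060e-03 -2.74143026e-01  9.61687435e-01 -2.09126769e-01]
 [ 0.00000000e+00  0.00000000e+00  0.00000000e+00  1.00000000e+00]]
```

View pics/side0.png

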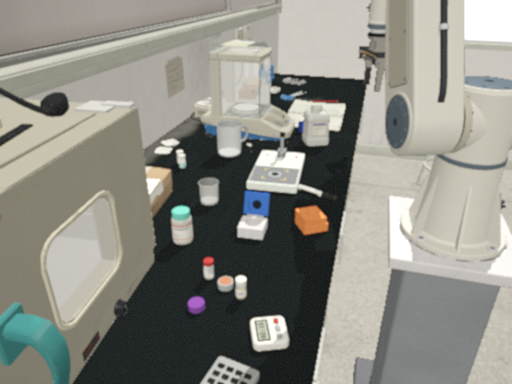

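View pics/top0.png

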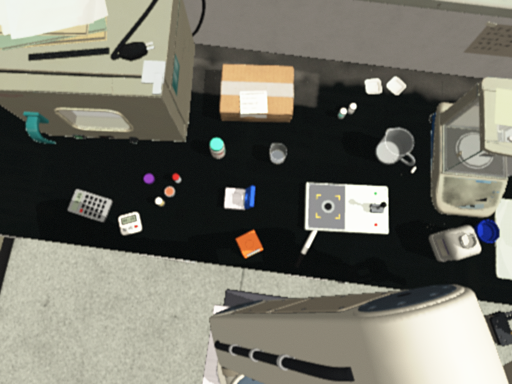

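View pics/wrist0.png

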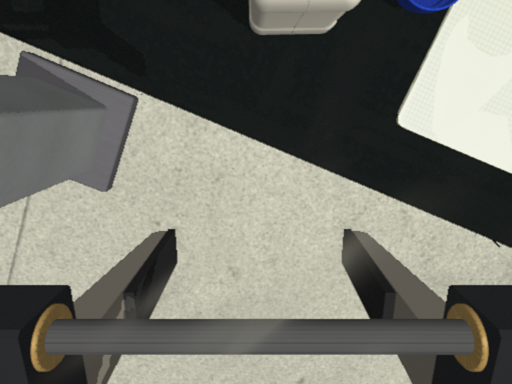

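```bash
cat > h.py <<'E'
from plant import bot
import cv2, numpy as np
from scipy.spatial.transform import Rotation as R
np.set_printoptions(precision=4,suppress=True)
def grab(n,save=None):
    s=bot.read_state(); d=bot.get_image(n)
    if save: cv2.imwrite(f"pics/{save}.png",cv2.cvtColor(d["image"],cv2.COLOR_RGB2BGR))
    if n=="wrist":
        T=np.eye(4);T[:3,:3]=s["tool_rot"];T[:3,3]=s["ee_pos"]
        M=T@d["T_tool_cam"]; d["Rc"]=M[:3,:3]; d["C"]=M[:3,3]
    else:
        Rw=cv2.Rodrigues(d["rvec"])[0]; d["Rc"]=Rw.T; d["C"]=-Rw.T@d["tvec"].ravel()
    d["s"]=s
    return d
def ray(d,px,z):
    p=np.atleast_2d(np.float64(px)); r=np.c_[p,np.ones(len(p))]@np.linalg.inv(d["K"]).T@d["Rc"].T
    return d["C"]+r*((z-d["C"][2])/r[:,2])[:,None]
def proj(d,P):
    q=(np.atleast_2d(P)-d["C"])@d["Rc"]@d["K"].T; return q[:,:2]/q[:,2:]
def cloud(d):
    z=d["z_map"]; v,u=np.indices(z.shape); r=np.dstack([u,v,np.ones_like(u)])@np.linalg.inv(d["K"]).T
    return d["C"]+(r*z[...,None])@d["Rc"].T
def crop(d,x0,y0,x1,y1,f,name):
    im=cv2.cvtColor(d["image"],cv2.COLOR_RGB2BGR)[y0:y1,x0:x1]
    cv2.imwrite(f"pics/{name}.png",cv2.resize(im,None,fx=f,fy=f,interpolation=cv2.INTER_NEAREST))
def comps(d,mask,amin=8):
    n,l,st,c=cv2.connectedComponentsWithStats(mask.astype(np.uint8))
    return [(c[i],st[i],l==i) for i in range(1,n) if st[i][4]>=amin]
def tgt(s,pos,rot):
    """pose -> shift mm, rotvec deg in tool axes of s"""
    Rt=s["tool_rot"]; return Rt.T@(np.array(pos)-s["ee_pos"])*1000, np.degrees(R.from_matrix(Rt.T@rot).as_rotvec())
E
python3 - <<'E'
from h import *
d=grab("top")
crop(d,130,120,400,270,2.9,"topcrop")
crop(d,135,165,195,215,12,"pelcrop")
hsv=cv2.cvtColor(d["image"],cv2.COLOR_RGB2HSV)
for nm,px,z in [("pellet",(169,191),.014),("vial_r",(176,177),.045),("vial_w",(160,202),.045),("purple",(149,178),.014),("blue",(251,196),.05),("base",(235,198),.028),("orange",(249,244),.03),("stage",(328,207),.025),("jar",(217,146),.083),("beaker",(278,153),.066)]:
    print(nm,ray(d,px,z)[0],cloud(d)[px[1],px[0]],d["image"][px[1],px[0]])
E
```

```text
pellet [0.4796 0.3554 0.014 ] [0.4795 0.3552 0.0146] [235 141  93]
vial_r [0.5213 0.3337 0.045 ] [0.5213 0.3337 0.0453] [238  56  51]
vial_w [0.4357 0.369  0.045 ] [0.4356 0.3688 0.0459] [254 255 254]
purple [0.5133 0.4272 0.014 ] [0.5142 0.4285 0.0098] [153  70 190]
blue [0.4913 0.0908 0.05  ] [0.4855 0.0897 0.0791] [ 65 129 243]
base [0.4825 0.1409 0.028 ] [0.4843 0.1417 0.0183] [221 213 206]
orange [0.3451 0.0773 0.03  ] [0.346  0.0776 0.0181] [227 117  52]
stage [ 0.4935 -0.1537  0.025 ] [ 0.493  -0.1532  0.0276] [28 27 29]
jar [0.6277 0.2157 0.083 ] [0.6281 0.2159 0.0816] [130 249 234]
beaker [0.6358 0.0248 0.066 ] [0.6563 0.0236 0.003 ] [143 147 149]
```

View pics/topcrop.png

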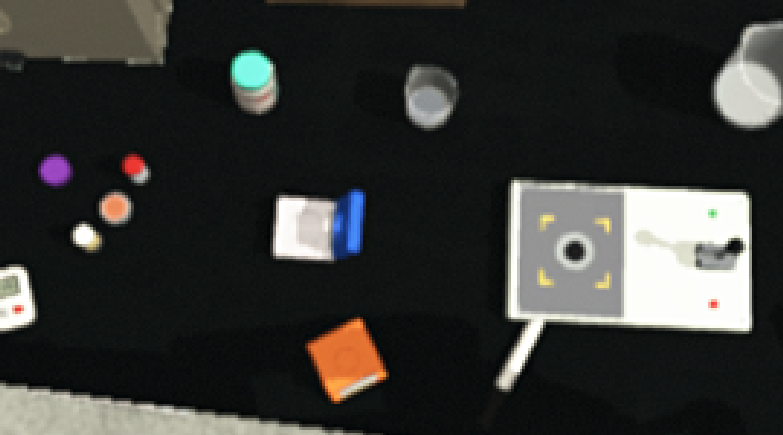

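View pics/pelcrop.png

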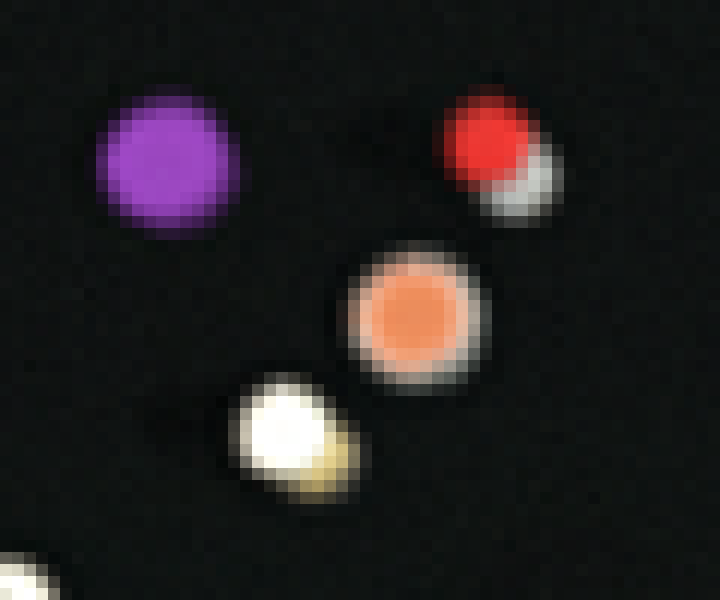

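The pellet candidates in the top view are a rust or salmon disc in a steel ring at (169,191), between the red cap (176,177) and white cap (160,202), and a purple disc at (149,178), which is a look-alike. I choose (169,191), and the crop confirms it. For the cassette, the one with the blue lid at (251,196) is right. The orange one at (249,244) stays untouched.

Run:
```python
from h import *
print([a for a in dir(bot) if not a.startswith('__')])
d=grab("top"); im=d["image"].astype(int); P=cloud(d)
hsv=cv2.cvtColor(d["image"],cv2.COLOR_RGB2HSV)
# pellet brown
m=(hsv[...,0]<18)&(hsv[...,1]>90)&(hsv[...,2]>120)
for c,st,l in comps(d,m): print("brown",c,st,ray(d,c,.014)[0])
m=(hsv[...,0]>100)&(hsv[...,0]<125)&(hsv[...,1]>120)&(hsv[...,2]>100)
for c,st,l in comps(d,m): print("blue",c,st)
m=(hsv[...,0]>20)&(hsv[...,0]<32)&(hsv[...,1]>80)&(hsv[...,2]>140)
for c,st,l in comps(d,m,3): print("yellow",c,st,ray(d,c,.025)[0])
# white base
m=(im.min(2)>150)
for c,st,l in comps(d,m,60):
    if 200<c[0]<270 and 170<c[1]<230:
        r=cv2.minAreaRect(np.argwhere(l)[:,::-1].astype(np.float32)); print("base",c,st,r, ray(d,cv2.boxPoints(r),.028))
    if 300<c[0]<400: 
        r=cv2.minAreaRect(np.argwhere(l)[:,::-1].astype(np.float32)); print("reader",c,st,r, ray(d,cv2.boxPoints(r),.025))
b=P[180:215,220:262].reshape(-1,3)
crop(d,215,175,270,220,12,"cas0")
```

```text
['IKError', 'get_image', 'grip_depth', 'read_state', 'sign_off']
brown [260.5116  71.6031] [221  64  73  19 907] [0.9349 0.1187 0.014 ]
brown [228.8498 104.0478] [220  95  20  19 293] [0.8019 0.209  0.014 ]
brown [279.3542 106.2943] [266  97  28  19 384] [0.8165 0.0392 0.014 ]
brown [175.275 176.4  ] [172 173   8   8  40] [0.5299 0.3439 0.014 ]
brown [168.7358 190.9245] [165 187   8   9  53] [0.4797 0.3563 0.014 ]
brown [ 80.9091 210.3636] [ 80 209   3   4  11] [0.3803 0.6217 0.014 ]
brown [135.5 226. ] [134 225   4   3   8] [0.3544 0.4398 0.014 ]
brown [248.612  242.8637] [236 230  27  28 433] [0.3496 0.0794 0.014 ]
blue [249.8163 196.5816] [245 185  11  23 196]
blue [484.1943 231.3158] [477 220  16  23 247]
blue [492.5  221.75] [490 220   6   5   8]
blue [494.     232.1905] [492 226   4  13  21]
yellow [88.4783 35.9913] [ 65  32  39   8 115] [0.984  0.7294 0.025 ]
yellow [53.6667 43.1667] [52 43  5  2  6] [0.9407 0.843  0.025 ]
yellow [44.5 44. ] [43 44  4  1  4] [0.9333 0.8737 0.025 ]
yellow [317.6923 195.1538] [316 194   5   4  13] [ 0.5271 -0.1177  0.025 ]
yellow [337.7143 196.3
[... 970 characters left out ...]
.07232666015625, 219.5536346435547), (84.99382019042969, 71.11116790771484), 2.862405300140381) [[ 0.3401 -0.0874  0.025 ]
 [ 0.5649 -0.0744  0.025 ]
 [ 0.5871 -0.3441  0.025 ]
 [ 0.362  -0.3469  0.025 ]]
base [233.8961 198.1429] [224 188  21  21 385] ((233.93386840820312, 198.05836486816406), (19.337270736694336, 20.08580780029297), 3.5763344764709473) [[0.4477 0.1719 0.028 ]
 [0.5121 0.1776 0.028 ]
 [0.5164 0.1162 0.028 ]
 [0.452  0.1112 0.028 ]]
reader [327.6842 206.1128] [320 199  16  15 133] ((327.7500305175781, 205.75003051757812), (14.849241256713867, 14.142135620117188), 45.0) [[ 0.4939 -0.1204  0.025 ]
 [ 0.5302 -0.1486  0.025 ]
 [ 0.5009 -0.1846  0.025 ]
 [ 0.465  -0.1564  0.025 ]]
```

View pics/cas0.png

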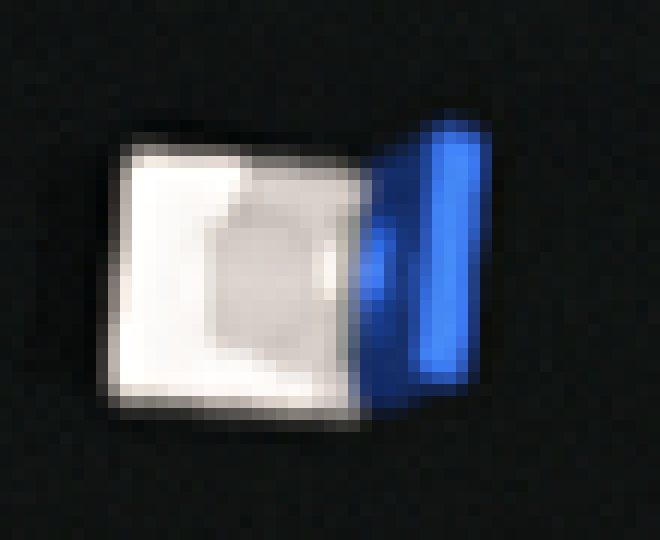

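```bash
cat >> h.py <<'E'
def down(a,tilt=0):
    """tool down, tool x at world angle a deg; then tilt deg about tool y"""
    a=np.radians(a); x=np.array([np.cos(a),np.sin(a),0]); z=np.array([0,0,-1.]); y=np.cross(z,x)
    return np.c_[x,y,z]@R.from_euler('y',tilt,degrees=True).as_matrix()
E
python3 - <<'E'
from h import *
s=bot.read_state()
print(tgt(s,[.48,.13,.2],down(95)))
E
```

```text
(array([ 492.9451, -559.165 ,  -23.2699]), array([ -0.0302,  -0.0249, -72.2644]))
```

drive_tool(
  series=[
    [[493,-559,-23,0,0,-72],[493,-559,-23,0,0,-72],[493,-559,-23,0,0,-72],[493,-559,-23,0,0,-72],[493,-559,-23,0,0,-72],[493,-559,-23,0,0,-72],[493,-559,-23,0,0,-72],[493,-559,-23,0,0,-72],[493,-559,-23,0,0,-72],[493,-559,-23,0,0,-72]],
  ],
  claw=0.2,
  squeeze=15,
)

```text
clock: 1.5
ee_pos: [0.442, 0.0174, 0.1964]
tool_rot: [[-0.083, 0.997, 0.001], [0.997, 0.083, -0.0], [-0.0, 0.001, -1.0]]
contact_force: [0.5, -1.2, 0.3]
opening: 0.0547
```

Run:
```python
from h import *
s=bot.read_state(); print(s["clock"],s["qpos"],s["ee_pos"],s["opening"])
print(tgt(s,[.48,.14,.2],down(95)))
```

```text
1.5 [ 0.0362  0.0397  1.9819 -0.0002  1.1191 -0.0465] [0.442  0.0174 0.1964] 0.054674465765545056
(array([119.0049,  47.9897,  -3.6225]), array([ 0.0549,  0.011 , -0.2573]))
```

drive_tool(
  series=[
    [[119,48,-4,0,0,0],[119,48,-4,0,0,0],[119,48,-4,0,0,0],[119,48,-4,0,0,0]],
  ],
)

```text
clock: 2.0
ee_pos: [0.4791, 0.1379, 0.1996]
tool_rot: [[-0.084, 0.996, -0.001], [0.996, 0.084, -0.001], [-0.001, -0.001, -1.0]]
contact_force: [-0.1, -0.1, -0.4]
opening: 0.0554
```

Run:
```python
from h import *
s=bot.read_state(); print(s["clock"],s["qpos"],s["qvel"],s["ee_pos"],s["opening"])
d=grab("wrist","w1")
np.savez("w1.npz",**{k:v for k,v in d.items() if k!="s"})
```

```text
2.0 [ 0.2774  0.1318  1.8714 -0.0004  1.1394  0.1936] [-0.0303 -0.0137  0.0143 -0.0018 -0.0004 -0.004 ] [0.4791 0.1379 0.1996] 0.055356150551155385
```

View pics/w1.png

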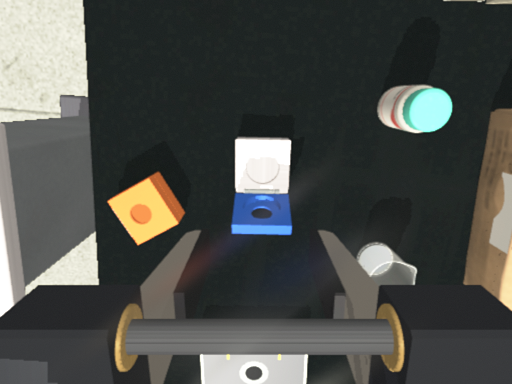

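The wrist view shows the cassette base at about (263,165), with the open blue lid below it at (262,213). The orange look-alike is at (145,210), the jar at (425,108) and the beaker at (385,262).

Run:
```python
from h import *
d=dict(np.load("w1.npz")); im=d["image"].astype(int); P=cloud(d)
print("C",d["C"])
m=np.zeros(im.shape[:2],bool); m[125:200,225:300]=(im[125:200,225:300].min(2)>120)
for c,st,l in comps(d,m,100):
    r=cv2.minAreaRect(np.argwhere(l)[:,::-1].astype(np.float32)); bp=cv2.boxPoints(r); w=ray(d,bp,.028)
    print(c,st,r,w,w.mean(0),"dep",np.median(P[l],0))
m=(im[...,2]>150)&(im[...,0]<110)&(np.indices(m.shape)[0]>180)
for c,st,l in comps(d,m,100):
    print("blue",c,st); q=P[l]; q=q[(q[:,2]>.0)&(q[:,2]<.12)]; print(np.percentile(q,[2,50,98],axis=0))
    i=np.argwhere(l)
    for row in range(i[:,0].min(),i[:,0].max()+1,4):
        print(row,np.nanmedian(P[row,240:285],0), P[row,236],P[row,287])
crop(d,220,120,310,250,6,"w1c")
```

```text
C [0.4733 0.2149 0.4087]
[262.0431 165.1375] [ 235  138   56   56 3040] ((262.5, 165.5), (55.0, 55.0), 90.0) [[0.4497 0.1708 0.028 ]
 [0.5118 0.176  0.028 ]
 [0.5188 0.1117 0.028 ]
 [0.4538 0.1062 0.028 ]] [0.4835 0.1412 0.028 ] dep [0.4829 0.1421 0.0288]
blue [261.999  214.0948] [ 231  193   61   42 1972]
[[0.4563 0.08   0.0336]
 [0.4872 0.0951 0.0692]
 [0.5152 0.1096 0.0863]]
193 [0.4856 0.1098 0.0326] [0.4552 0.1076 0.0327] [0.516  0.1097 0.0217]
197 [0.4859 0.1065 0.0389] [0.456  0.1055 0.0418] [0.5147 0.1092 0.0378]
201 [0.4864 0.1023 0.0399] [0.4566 0.1026 0.048 ] [0.5143 0.1068 0.0459]
205 [0.4866 0.0982 0.0403] [0.4572 0.1003 0.0554] [0.5142 0.1038 0.0516]
209 [0.4884 0.0945 0.0464] [0.4578 0.0978 0.062 ] [0.5138 0.1016 0.0591]
213 [0.4889 0.0919 0.0523] [0.4583 0.0951 0.0673] [0.5134 0.0997 0.0673]
217 [0.4881 0.0934 0.073 ] [0.4589 0.0927 0.0735] [0.5131 0.0973 0.0735]
221 [0.4866 0.0931 0.0802] [0.4595 0.0907 0.0802] [0.513  0.0948 0.079 ]
225 [0.4868 0.0906 0.0859] [0.46   0.0883 0.0855] [0.5126 0.0928 0.0856]
229 [0.4873 0.0857 0.0845] [0.4602 0.0829 0.0831] [0.5132 0.0881 0.0848]
233 [0.4877 0.0805 0.0828] [0.4604 0.0778 0.0817] [0.514  0.0825 0.082 ]
```

View pics/w1c.png

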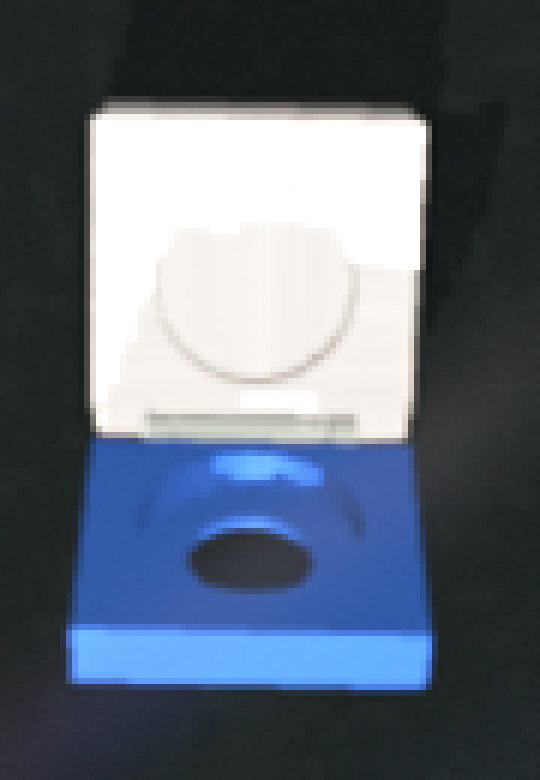

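Run:
```python
from h import *
d=dict(np.load("w1.npz"))
o=np.array([220,120])
for n,c in dict(TL=(91,106),TR=(429,110),BL=(92,436),BR=(411,436),rec=(257,288)).items():
    print(n,ray(d,(np.array(c)+.0)/6+o-.5+.08,.028)[0])
# lid angle: lid edge corners
d2=grab("top");
```

```text
TL [0.4493 0.1716 0.028 ]
TR [0.513  0.1762 0.028 ]
BL [0.4536 0.1071 0.028 ]
BR [0.5165 0.1124 0.028 ]
rec [0.4836 0.1395 0.028 ]
```

Run:
```python
from h import *
s=bot.read_state(); print(s["clock"],s["qpos"],s["ee_pos"])
print(tgt(s,[.4797,.3558,.14],down(157.6)))
```

```text
2.1 [ 0.2753  0.1309  1.8721 -0.0003  1.1394  0.1938] [0.479  0.1368 0.1998]
(array([218.286 ,  18.5641,  59.6648]), array([ -0.0493,   0.0017, -62.92  ]))
```

drive_tool(
  series=[
    [[218,18,60,0,0,-63],[218,18,60,0,0,-63],[218,18,60,0,0,-63],[218,18,60,0,0,-63],[218,18,60,0,0,-63],[218,18,60,0,0,-63],[218,18,60,0,0,-63],[218,18,60,0,0,-63]],
  ],
)

```text
clock: 3.1
ee_pos: [0.4799, 0.3557, 0.1402]
tool_rot: [[-0.924, 0.384, 0.0], [0.384, 0.924, 0.0], [-0.0, 0.0, -1.0]]
contact_force: [-0.1, -0.2, 0.6]
opening: 0.0551
```

Run:
```python
from h import *
s=bot.read_state(); print(s["clock"],s["qpos"],s["ee_pos"])
d=grab("wrist","w2"); np.savez("w2.npz",**{k:v for k,v in d.items() if k!="s"})
hsv=cv2.cvtColor(d["image"],cv2.COLOR_RGB2HSV)
m=(hsv[...,0]<18)&(hsv[...,1]>90)&(hsv[...,2]>100)
for c,st,l in comps(d,m,60): print("brown",c,st,ray(d,c,.014)[0],ray(d,c,.045)[0])
```

```text
3.1 [ 0.6353  0.3472  1.7296 -0.      1.0647 -0.5418] [0.4799 0.3557 0.1402]
brown [289.4082  17.619 ] [283  10  14  16 147] [0.3533 0.4377 0.014 ] [0.3584 0.4329 0.045 ]
brown [257.5057 177.6041] [246 166  24  24 437] [0.4796 0.3537 0.014 ] [0.4731 0.3566 0.045 ]
brown [257.0593 230.5412] [247 220  21  22 388] [0.5335 0.3307 0.014 ] [0.522  0.3357 0.045 ]
```

View pics/w2.png

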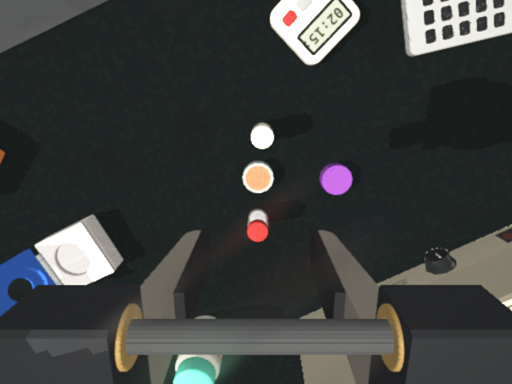

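The pellet is at (257.5,177.6), with the vial caps at (262,135) and (257,230) on the jaw-normal line and the purple look-alike at (336,180), clear of the jaws. I'll descend.

drive_tool(
  series=[
    [[0,-1,60,0,0,0],[0,-1,110,0,0,0],[0,-1,132,0,0,0],[0,-1,132,0,0,0],[0,-1,132,0,0,0]],
  ],
)

```text
clock: 3.78
ee_pos: [0.48, 0.3561, 0.0091]
tool_rot: [[-0.925, 0.38, 0.001], [0.38, 0.925, 0.001], [-0.001, 0.001, -1.0]]
contact_force: [0.6, 0.0, 0.7]
opening: 0.0554
```

drive_tool(
  series=[
    [[0,0,0,0,0,0],[0,0,0,0,0,0],[0,0,0,0,0,0],[0,0,0,0,0,0]],
  ],
  claw=-1,
  squeeze=15,
)

```text
clock: 4.28
ee_pos: [0.4792, 0.3558, 0.0082]
tool_rot: [[-0.925, 0.379, 0.0], [0.379, 0.925, 0.0], [-0.0, 0.0, -1.0]]
contact_force: [0.4, 0.5, 0.8]
opening: 0.0175
```

Run:
```python
from h import *
s=bot.read_state(); print(s["clock"],s["ee_pos"],s["opening"],s["contact_force"])
d=grab("wrist","w3"); np.savez("w3.npz",**{k:v for k,v in d.items() if k!="s"})
print(bot.read_state()["opening"])
d=grab("top"); crop(d,135,150,215,220,9,"t3")
```

```text
4.275 [0.4792 0.3558 0.0082] 0.017451522067442115 [0.3907 0.5146 0.7993]
0.013051732018608972
```

View pics/w3.png

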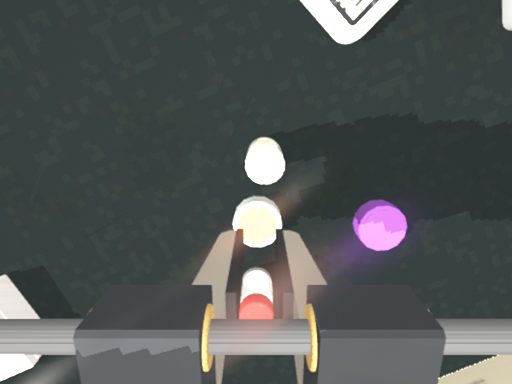

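View pics/t3.png

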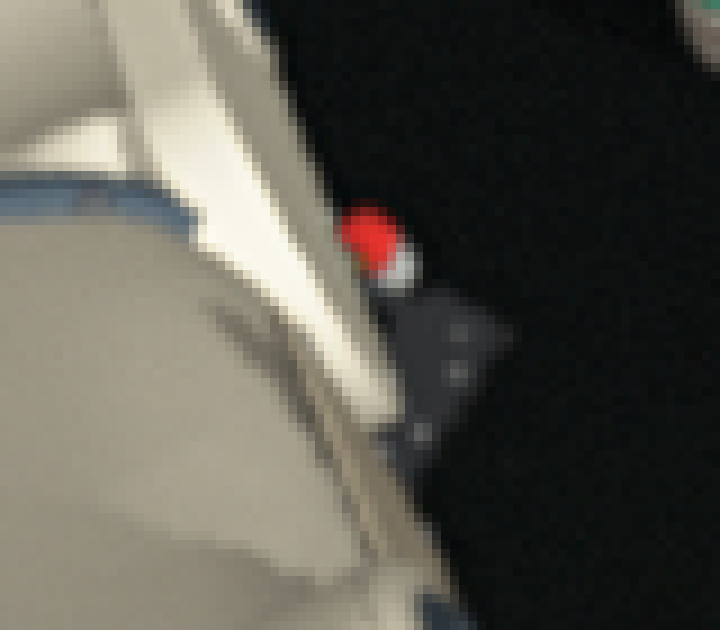

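Run:
```python
from h import *
d=dict(np.load("w3.npz"));d0=dict(np.load("w2.npz"))
s=bot.read_state()
print(proj(d,s["ee_pos"]),proj(d,[.4796,.3537,.014]),proj(d0,[.4796,.3537,.014]),proj(d0,[s["ee_pos"][0],s["ee_pos"][1],.014]))
crop(d,190,120,330,330,3,"w3c")
print("ring px centre", ray(d,(257.5,221.5),.014), ray(d,(265,147),.045),cloud(d)[205:250:5,257])
```

```text
[[259.2462 219.3307]] [[256.5907 224.2471]] [[257.5064 177.6186]] [[259.1762 176.4676]]
ring px centre [[0.4781 0.355  0.014 ]] [[0.431  0.3787 0.045 ]] [[0.4671 0.3591 0.0155]
 [0.4699 0.358  0.0163]
 [0.4734 0.3565 0.0152]
 [0.4764 0.3553 0.0157]
 [0.4797 0.354  0.0154]
 [0.4824 0.3528 0.0166]
 [0.4861 0.3513 0.0154]
 [0.4894 0.35   0.0155]
 [0.4933 0.3483 0.0139]]
```

View pics/w3c.png

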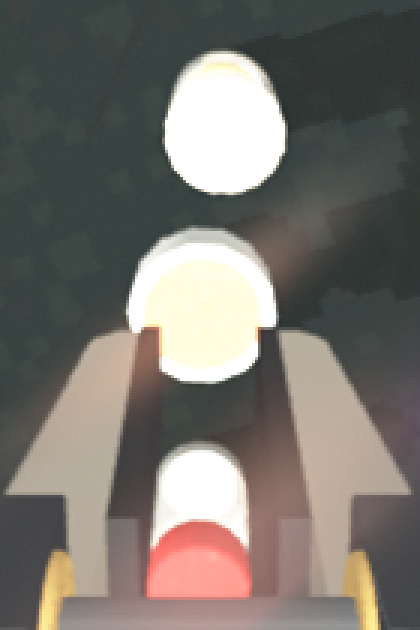

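Run:
```python
from h import *
for n in ("w2","w3"):
    d=dict(np.load(n+".npz")); z=d["z_map"]; T=bot.get_image and None
    v,u=np.indices(z.shape); r=np.dstack([u,v,np.ones_like(u)])@np.linalg.inv(d["K"]).T*z[...,None]
    Tc=np.array([[-6.41820551e-05,-9.61688787e-01,-2.74143525e-01,7.78883795e-02],[9.99998558e-01,-5.26900941e-04,1.61423752e-03,4.46726986e-04],[-1.69684060e-03,-2.74143026e-01,9.61687435e-01,-2.09126769e-01]])
    p=r@Tc[:,:3].T+Tc[:,3]
    m=(z>.05)&(abs(p[...,0])<.03)&(p[...,2]<(.005))&(p[...,2]>-.06)
    for sgn in (-1,1):
        q=p[m&(np.sign(p[...,1])==sgn)&(abs(p[...,1])<.06)&(v>215)]
        print(n,sgn,len(q),np.percentile(q,[0.5,50,99.5],axis=0).tolist())
        print(q[np.argsort(-q[:,2])[:6]])
d=dict(np.load("w3.npz"));print("table z",cloud(d)[160:200:10,150:200:20,2])
```

```text
w2 -1 603 [[-0.009777382304137721, -0.039525462247283025, -0.05983464476208184], [0.009604765631875442, -0.02817344688264746, -0.050905370598575084], [0.011030538588339087, -0.026413713099759442, -0.03896837221088805]]
[[-0.0045 -0.0268 -0.0382]
 [ 0.01   -0.0273 -0.0383]
 [-0.0023 -0.0266 -0.0389]
 [ 0.0102 -0.0277 -0.039 ]
 [ 0.0102 -0.0299 -0.039 ]
 [-0.0047 -0.0267 -0.0391]]
w2 1 598 [[-0.009342136538446785, 0.028318879708727925, -0.05992351993600829], [0.009603862351660185, 0.030094926786646707, -0.05090262591041422], [0.011162666417838377, 0.041325015830768155, -0.038955647548730085]]
[[ 0.0098  0.0293 -0.0381]
 [ 0.0089  0.0358 -0.0386]
 [-0.0054  0.0287 -0.0389]
 [-0.0024  0.0286 -0.039 ]
 [ 0.0102  0.0324 -0.039 ]
 [ 0.0091  0.0379 -0.0393]]
w3 -1 987 [[-0.014363703975382638, -0.020569008449771952, -0.059888986999455086], [0.0037760164220911607, -0.008563039972189549, -0.008055177882500847], [0.010958936033817483, -0.0005396291873262657, -0.005531345881788645]]
[[ 0.0019 -0.016   0.0018]
 [ 0.0008 -0.0162 -0.0048]
 [-0.0132 -0.0052 -0.0052]
 [-0.0138 -0.0065 -0.0055]
 [-0.0145 -0.0006 -0.0055]
 [ 0.0031 -0.0018 -0.0055]]
w3 1 1027 [[-0.014394596386519385, 9.004034488580892e-05, -0.05984062727482114], [0.003121328083871125, 0.009612066615414371, -0.007891721684178538], [0.010858645329707761, 0.02264605581759576, -0.005357948735106546]]
[[-0.0147  0.0494  0.0049]
 [-0.0012  0.0001 -0.005 ]
 [ 0.0037  0.0131 -0.0051]
 [-0.0025  0.0066 -0.0053]
 [ 0.0003  0.0131 -0.0053]
 [ 0.0031  0.0137 -0.0054]]
table z [[ 0.0016  0.0015  0.0004]
 [-0.0003  0.001   0.0021]
 [ 0.0008  0.001   0.0012]
 [ 0.0018  0.0022  0.0008]]
```

Run:
```python
from h import *
Tc=np.array([[-6.41820551e-05,-9.61688787e-01,-2.74143525e-01,7.78883795e-02],[9.99998558e-01,-5.26900941e-04,1.61423752e-03,4.46726986e-04],[-1.69684060e-03,-2.74143026e-01,9.61687435e-01,-2.09126769e-01]])
for n,cols in (("w2",(190,330)),("w3",(232,240,284))):
    d=dict(np.load(n+".npz")); z=d["z_map"]
    v,u=np.indices(z.shape); r=np.dstack([u,v,np.ones_like(u)])@np.linalg.inv(d["K"]).T*z[...,None]
    p=r@Tc[:,:3].T+Tc[:,3]
    for c in cols: print(n,c); print(np.c_[np.arange(224,284,4),p[224:284:4,c]])
    print("px of tool pts",[ ((np.linalg.inv(np.vstack([Tc,[0,0,0,1]]))@[x,0,zz,1])[:3]) for x,zz in ((0.01,0),(0,0))])
d=grab("side"); crop(d,150,220,290,330,5,"s3")
```

```text
w2 190
[[224.      -0.0547  -0.0759   0.1392]
 [228.      -0.0595  -0.0762   0.1393]
 [232.       0.0094  -0.0366  -0.0413]
 [236.       0.0098  -0.0353  -0.0478]
 [240.       0.01    -0.0342  -0.0533]
 [244.       0.0101  -0.0332  -0.0584]
 [248.       0.0102  -0.0322  -0.0634]
 [252.       0.0108  -0.0311  -0.0689]
 [256.       0.0106  -0.0304  -0.0725]
 [260.       0.01    -0.0298  -0.0754]
 [264.       0.0105  -0.0289  -0.08  ]
 [268.       0.0103  -0.0283  -0.0832]
 [272.       0.0108  -0.0274  -0.0875]
 [276.       0.0105  -0.0269  -0.0902]
 [280.       0.0091  -0.0269  -0.0907]]
w2 330
[[224.      -0.0544   0.0799   0.1382]
 [228.      -0.0593   0.0803   0.1386]
 [232.       0.0096   0.039   -0.0419]
 [236.       0.0097   0.0378  -0.0477]
 [240.       0.0098   0.0366  -0.0531]
 [244.       0.0105   0.0353  -0.0595]
 [248.       0.01     0.0346  -0.063 ]
 [252.       0.0103   0.0335  -0.0679]
 [256.       0.0106   0.0325  -0.0727]
 [260.       0.0101   0.032   -0.0755]
 [264.       0.0106   0.031   -0.0802]
 [268.       0.0106   0.0302  -0.0839]
 [272.       0.0104   0.0297  -0
[... 1340 characters left out ...]
 -0.0078  -0.0775]]
w3 284
[[224.      -0.004    0.018    0.0061]
 [228.      -0.0072   0.0181   0.0067]
 [232.       0.0098   0.0141  -0.0424]
 [236.       0.0098   0.0137  -0.0479]
 [240.       0.0104   0.0132  -0.0543]
 [244.       0.0107   0.0128  -0.0598]
 [248.       0.0106   0.0125  -0.0641]
 [252.       0.0105   0.0122  -0.0684]
 [256.       0.0101   0.012   -0.0716]
 [260.       0.0105   0.0116  -0.0763]
 [264.       0.0106   0.0113  -0.0803]
 [268.       0.0108   0.011   -0.0842]
 [272.       0.0105   0.0108  -0.087 ]
 [276.       0.0107   0.0106  -0.0905]
 [280.       0.0101   0.0104  -0.0925]]
px of tool pts [array([-0.0008,  0.008 ,  0.2197]), array([-0.0008,  0.0176,  0.2225])]
```

View pics/s3.png

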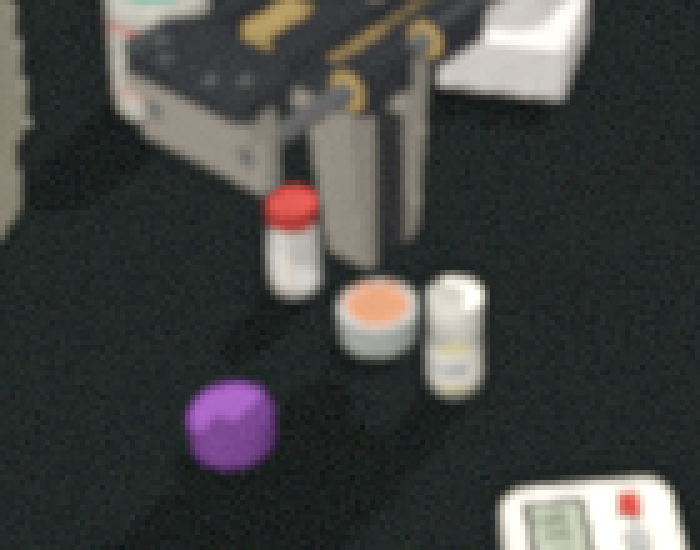

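Run:
```python
from h import *
s=bot.read_state(); print(s["ee_pos"])
d=grab("side")
for zz in (0,.02,.03,.04,.045,.05,.06):
    print(zz, proj(d,s["ee_pos"]*[1,1,0]+[0,0,zz]))
P=cloud(d)
for px in ((224,268),(231,265),(225,262),(222,268),(233,264)): print(px,P[px[1],px[0]])
Tc=bot.get_image("wrist")["T_tool_cam"]
d=dict(np.load("w2.npz")); z=d["z_map"]
v,u=np.indices(z.shape); r=np.dstack([u,v,np.ones_like(u)])@np.linalg.inv(d["K"]).T*z[...,None]
p=r@Tc[:3,:3].T+Tc[:3,3]
for px in ((60,300),(60,350),(100,370),(256,335),(450,300),(30,372)): print(px,p[px[1],px[0]])
```

```text
[0.4791 0.3557 0.008 ]
0 [[224.4695 285.8721]]
0.02 [[224.1776 278.2047]]
0.03 [[224.0293 274.3086]]
0.04 [[223.8794 270.3698]]
0.045 [[223.8038 268.3843]]
0.05 [[223.7278 266.3878]]
0.06 [[223.5746 262.3619]]
(224, 268) [0.4733 0.3698 0.0578]
(231, 265) [0.466  0.349  0.0512]
(225, 262) [0.4726 0.3649 0.069 ]
(222, 268) [0.4754 0.3753 0.0614]
(233, 264) [ 0.486   0.2799 -0.0014]
(60, 300) [ 0.0301 -0.0484 -0.1384]
(60, 350) [ 0.0264 -0.0418 -0.1509]
(100, 370) [ 0.0214 -0.034  -0.1511]
(256, 335) [ 0.0244 -0.0008 -0.1438]
(450, 300) [ 0.0307  0.0456 -0.1393]
(30, 372) [ 0.0211 -0.0488 -0.1514]
```

The fingertips are about 38 mm short of the reported TCP. The tip depth in the wrist view and the side view agree on this: the tips were at about 46 mm with ee z at 8 mm. The fingers closed on air and the pellet is untouched. I'll treat the real tip as lying 38 mm behind the reported TCP from here on.

drive_tool(
  series=[
    [[0,0,0,0,0,0],[0,0,0,0,0,0],[0,0,0,0,0,0],[0,-1,0,0,0,0]],
  ],
  claw=0.2,
)

```text
clock: 5.03
ee_pos: [0.4788, 0.3548, 0.008]
tool_rot: [[-0.925, 0.379, 0.0], [0.379, 0.925, 0.0], [-0.0, 0.0, -1.0]]
contact_force: [-0.1, 0.5, 0.9]
opening: 0.038
```

drive_tool(
  series=[
    [[0,0,20,0,0,0],[0,0,35,0,0,0],[0,0,39,0,0,0],[0,0,39,0,0,0]],
  ],
)

```text
clock: 5.52
ee_pos: [0.4784, 0.3545, -0.0318]
tool_rot: [[-0.925, 0.379, -0.001], [0.379, 0.925, -0.001], [0.001, -0.001, -1.0]]
contact_force: [1.0, 0.2, 0.3]
opening: 0.055
```

Run:
```python
from h import *
s=bot.read_state(); print(s["clock"],s["ee_pos"],s["opening"],s["contact_force"],s["qpos"])
d=grab("wrist"); crop(d,150,120,370,330,3,"w4c")
d=grab("side"); crop(d,150,220,290,330,5,"s4")
```

```text
5.525 [ 0.4784  0.3545 -0.0318] 0.05495010484406656 [1.0372 0.1553 0.3164] [ 0.6353  0.5728  1.8338  0.      0.7363 -0.5469]
```

View pics/w4c.png

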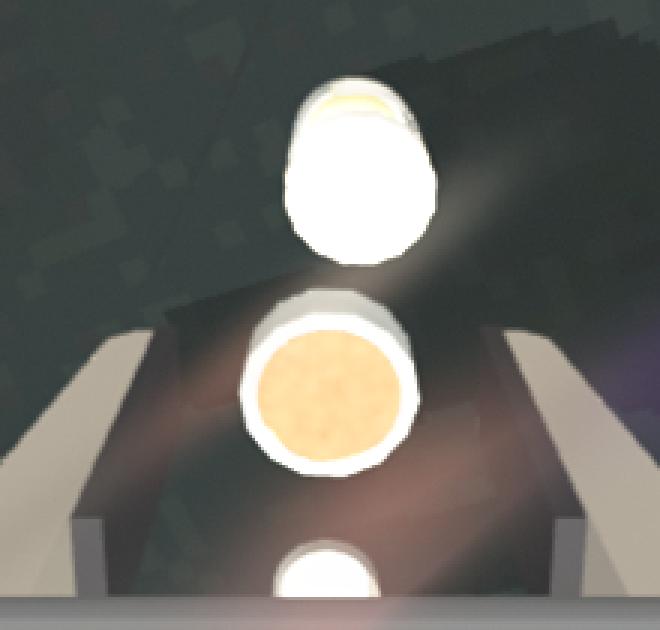

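View pics/s4.png

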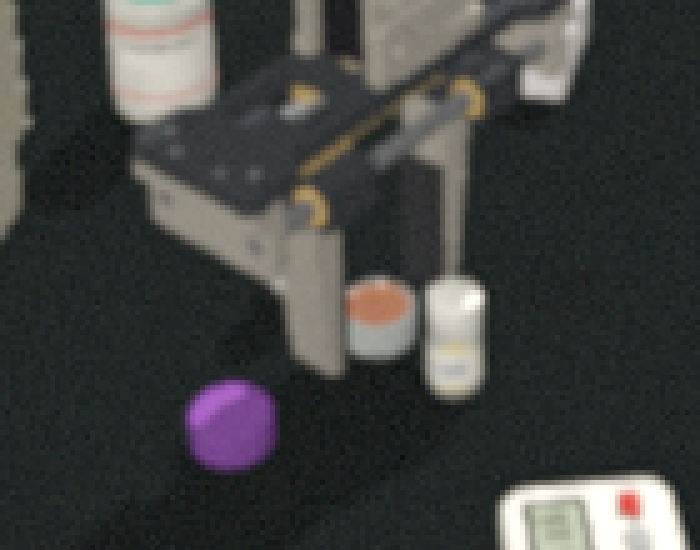

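The pellet sits centred between the pads: crop (330,395), image (260,251.7) against an expected (259,251.6). Closing now.

drive_tool(
  series=[
    [[0,0,0,0,0,0],[0,0,0,0,0,0],[0,0,0,0,0,0],[0,0,0,0,0,0]],
  ],
  claw=-1,
  squeeze=15,
)

```text
clock: 6.12
ee_pos: [0.479, 0.355, -0.0307]
tool_rot: [[-0.925, 0.379, 0.0], [0.379, 0.925, 0.0], [-0.0, 0.0, -1.0]]
contact_force: [-0.1, 0.2, 3.0]
opening: 0.031
```

drive_tool(
  series=[
    [[0,0,-40,0,0,0],[0,0,-100,0,0,0],[0,0,-100,0,0,0]],
  ],
)

```text
clock: 6.5
ee_pos: [0.4816, 0.3569, 0.0735]
tool_rot: [[-0.925, 0.379, 0.006], [0.379, 0.925, 0.005], [-0.004, 0.007, -1.0]]
contact_force: [0.1, -0.0, -0.4]
opening: 0.0313
```

Run:
```python
from h import *
s=bot.read_state(); print(s["clock"],s["ee_pos"],s["opening"],s["contact_force"],s["qpos"])
d=grab("wrist"); crop(d,150,120,370,330,3,"w5c")
```

```text
6.5 [0.4816 0.3569 0.0735] 0.03134399195559084 [ 0.0585 -0.0352 -0.4335] [ 0.6352  0.424   1.7838  0.      0.9258 -0.5469]
```

View pics/w5c.png

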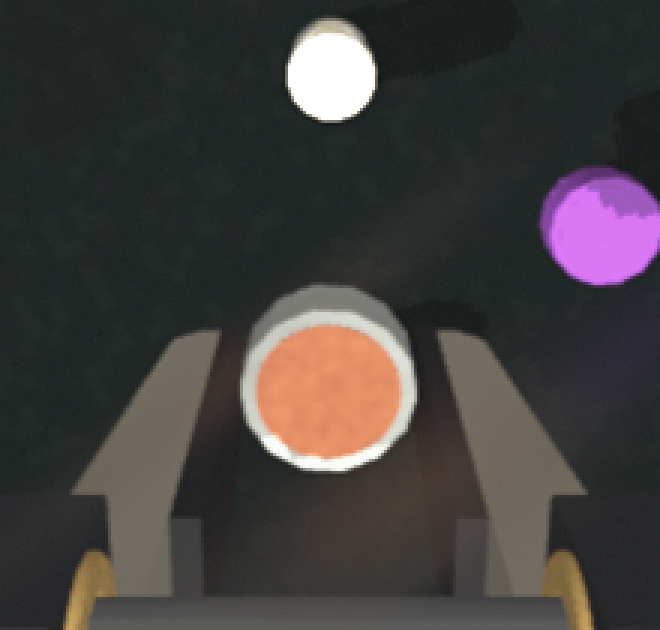

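Run:
```python
from h import *
s=bot.read_state()
print(tgt(s,[.4833,.1408,.04],down(94)))
A=np.array([[.3536,1.6341,np.hypot(.2413,.5759),.17598],[.1318,1.8714,np.hypot(.4791,.1379),.1996],[.3472,1.7296,np.hypot(.4799,.3557),.1402],[.5728,1.8338,np.hypot(.4784,.3545),-.0318],[.0397,1.9819,np.hypot(.442,.0174),.1964]])
q2,q3=A[:,0],A[:,1]; one=np.ones(5);o=np.zeros(5)
M=np.r_[np.c_[one,o,np.sin(q2),np.sin(q2+q3),np.cos(q2+q3)],np.c_[o,one,np.cos(q2),np.cos(q2+q3),-np.sin(q2+q3)]]
x,res,rk,sv=np.linalg.lstsq(M,np.r_[A[:,2],A[:,3]],rcond=None); print(x,res,sv)
print(np.linalg.lstsq(M[:,:4],np.r_[A[:,2],A[:,3]],rcond=None))
```

```text
(array([ -84.3208, -197.8944,   30.5347]), array([ 0.2623, -0.0025, 63.733 ]))
[-0.0003 -0.1024  0.5663  0.4944  0.0574] [0.] [3.8572 3.1526 0.3016 0.2469 0.1771]
(array([-0.0105, -0.1209,  0.5289,  0.4851]), array([0.0002]), np.int32(4), array([3.3313, 2.9591, 0.2964, 0.242 ]))
```

drive_tool(
  series=[
    [[-84,-198,30,0,0,64],[-84,-198,30,0,0,64],[-84,-198,30,0,0,64],[-84,-198,30,0,0,64],[-84,-198,30,0,0,64],[-84,-198,30,0,0,64],[-84,-198,30,0,0,64],[-84,-198,30,0,0,64]],
  ],
)

```text
clock: 7.55
ee_pos: [0.4808, 0.1397, 0.0382]
tool_rot: [[-0.069, 0.998, -0.001], [0.998, 0.069, -0.0], [-0.0, -0.001, -1.0]]
contact_force: [0.1, -0.2, 0.1]
opening: 0.0311
```

Run:
```python
from h import *
s=bot.read_state(); print(s["clock"],s["ee_pos"],s["opening"],s["contact_force"],s["qpos"])
d=grab("wrist","w6"); np.savez("w6.npz",**{k:v for k,v in d.items() if k!="s"})
print(tgt(s,[.4833,.1408,-.007],down(94)))
```

```text
7.55 [0.4808 0.1397 0.0382] 0.031085251753992467 [ 0.0949 -0.1572  0.1483] [0.2797 0.3498 2.0105 0.     0.7826 0.2104]
(array([ 0.9744,  2.5899, 45.242 ]), array([-0.0758,  0.0153, -0.0292]))
```

View pics/w6.png

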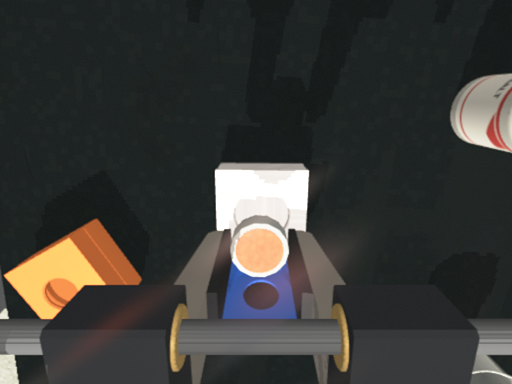

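Run:
```python
from h import *
d=dict(np.load("w6.npz")); crop(d,205,150,320,320,4,"w6c")
crop(d,205,155,320,235,6.5,"w6d")
s=bot.read_state()
for P in ([.4493,.1716,.028],[.513,.1762,.028],[.4836,.141,.028],[.4836,.141,.022]): print(proj(d,P))
```

```text
[[214.2277 166.7324]]
[[309.7685 166.4729]]
[[262.1159 213.2978]]
[[262.0456 210.5364]]
```

View pics/w6d.png

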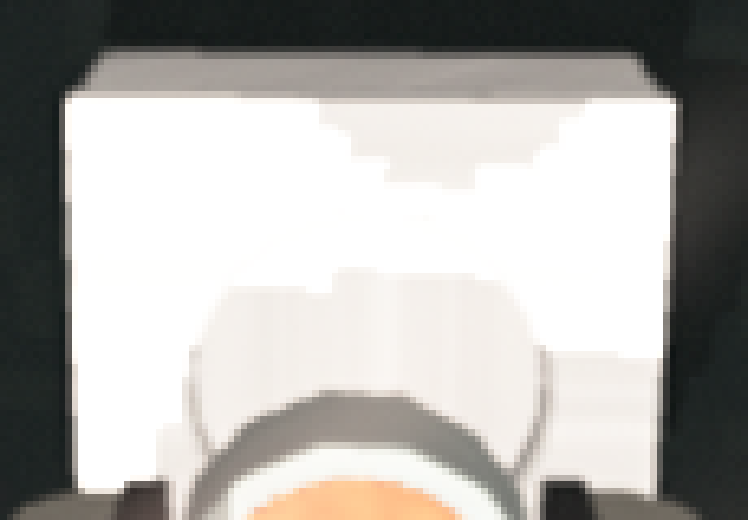

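Run:
```python
from h import *
d=dict(np.load("w6.npz"))
f=lambda c:np.array([205,155])+np.array(c)/6.5-.42
for n,c in dict(TL=(63,96),TR=(679,101),L2=(77,480),R2=(660,480),recL=(190,380),recR=(548,380)).items(): print(n,ray(d,f(c),.028)[0])
```

```text
TL [0.4494 0.1698 0.028 ]
TR [0.5128 0.1737 0.028 ]
L2 [0.4523 0.1275 0.028 ]
R2 [0.5154 0.1319 0.028 ]
recL [0.4639 0.1398 0.028 ]
recR [0.5022 0.1425 0.028 ]
```

drive_tool(
  series=[
    [[0,2.4,20,0,0,0],[0,2.4,34,0,0,0],[0,2.4,38,0,0,0],[0,2.4,41,0,0,0],[0,2.4,44,0,0,0],[0,2.4,44,0,0,0]],
  ],
)

```text
clock: 8.35
ee_pos: [0.4839, 0.1399, -0.005]
tool_rot: [[-0.065, 0.998, 0.0], [0.998, 0.065, 0.0], [0.0, 0.0, -1.0]]
contact_force: [0.5, -0.2, -0.4]
opening: 0.0311
```

Run:
```python
from h import *
s=bot.read_state(); print(s["clock"],s["ee_pos"],s["opening"],s["contact_force"])
d=grab("wrist"); crop(d,200,140,330,330,3,"w7c")
```

```text
8.35 [ 0.4839  0.1399 -0.005 ] 0.03110544905633482 [ 0.4872 -0.2389 -0.4199]
```

View pics/w7c.png

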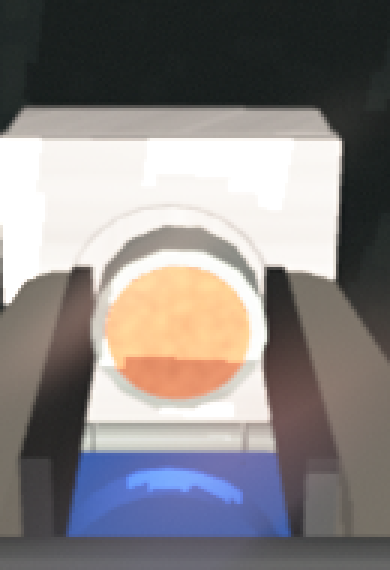

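drive_tool(
  series=[
    [[0,0,1.5,0,0,0],[0,0,3,0,0,0],[0,0,3,0,0,0]],
  ],
)

```text
clock: 8.78
ee_pos: [0.4838, 0.1399, -0.0081]
tool_rot: [[-0.065, 0.998, -0.0], [0.998, 0.065, -0.0], [-0.0, -0.0, -1.0]]
contact_force: [-0.5, -0.6, -0.3]
opening: 0.0312
```

drive_tool(
  series=[
    [[0,0,0,0,0,0],[0,0,0,0,0,0],[0,0,0,0,0,0],[0,0,-30,0,0,0],[0,0,-80,0,0,0],[0,0,-120,0,0,0],[0,0,-120,0,0,0]],
  ],
  claw=0.1,
)

```text
clock: 9.65
ee_pos: [0.4862, 0.1406, 0.115]
tool_rot: [[-0.065, 0.998, 0.006], [0.998, 0.065, 0.002], [0.001, 0.006, -1.0]]
contact_force: [0.1, 0.4, -0.1]
opening: 0.0507
```

Run:
```python
from h import *
s=bot.read_state(); print(s["clock"],s["ee_pos"],s["opening"],s["contact_force"])
d=grab("wrist"); np.savez("w8.npz",**{k:v for k,v in d.items() if k!="s"}); crop(d,205,110,325,250,5,"w8c")
P=cloud(d)
hsv=cv2.cvtColor(d["image"],cv2.COLOR_RGB2HSV)
m=(hsv[...,0]<18)&(hsv[...,1]>70)&(hsv[...,2]>100)
for c,st,l in comps(d,m,200): print(c,st,ray(d,c,.036)[0],np.median(P[l],0),P[l][:,2].std())
```

```text
9.65 [0.4862 0.1406 0.115 ] 0.05069115373414609 [ 0.1109  0.4106 -0.1065]
[424.7917 115.9259] [418  82  27  55 216] [0.6231 0.2137 0.036 ] [0.6161 0.2105 0.0497] 0.003646037514377361
[255.779  191.2178] [242 178  29  28 629] [0.4846 0.1388 0.036 ] [0.4845 0.1391 0.0376] 0.03212032288987988
[127.8605 228.5149] [  59  194  102   92 1649] [0.369  0.0957 0.036 ] [0.369  0.0929 0.0228] 0.02674646082716441
[101.5929 249.1292] [ 88 237  28  26 565] [0.3435 0.0734 0.036 ] [0.3388 0.0685 0.0237] 0.014268013416748267
[145.9345 305.5581] [128 287  38  40 473] [0.3833 0.0147 0.036 ] [0.4553 0.1654 0.2518] 0.017349714560038972
```

View pics/w8c.png

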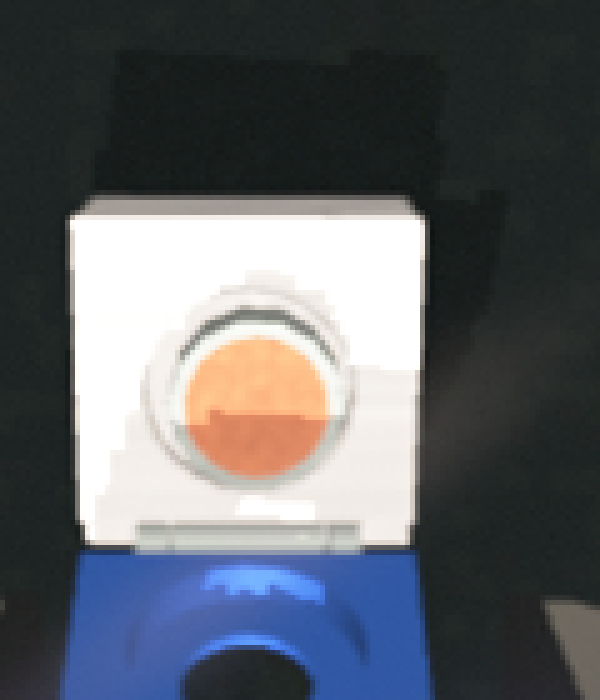

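The wrist crop shows the pellet seated in the recess at (256,191), with its top at z of about 37 mm. Next I'll shut the fingers, go behind the lid and close it along an arc.

Run:
```python
from h import *
s=bot.read_state(); Rt=down(93.8); H=np.array([.4851,.1116,0])
def w(u,ww): p=H+(u-.010)*Rt[:,0]; p[2]=ww-.010; return p
print(tgt(s,w(-.058,.130),Rt)); print(tgt(s,w(-.058,.040),Rt))
```

```text
(array([-96.5447,  -1.4978,  -6.916 ]), array([ 0.1672, -0.036 , -0.0622]))
(array([-96.6013,  -1.7603,  83.0836]), array([ 0.1672, -0.036 , -0.0622]))
```

drive_tool(
  series=[
    [[-50,-1.5,-6,0,0,0],[-97,-1.5,-6,0,0,0],[-97,-1.5,-6,0,0,0],[-97,-1.5,40,0,0,0],[-97,-1.5,80,0,0,0],[-97,-1.5,83,0,0,0],[-97,-1.5,83,0,0,0]],
  ],
  claw=-1,
)

```text
clock: 10.58
ee_pos: [0.4887, 0.0436, 0.0291]
tool_rot: [[-0.066, 0.998, -0.001], [0.998, 0.066, 0.0], [0.0, -0.001, -1.0]]
contact_force: [-0.2, -0.2, 0.7]
opening: 0.0002
```

Run:
```python
from h import *
s=bot.read_state(); print(s["clock"],s["ee_pos"],s["opening"],s["contact_force"])
d=grab("wrist","w9")
d=grab("side"); crop(d,200,150,330,260,5,"s9")
Rt=down(93.8); H=np.array([.4851,.1116,0])
r=s["tool_rot"].T@(s["ee_pos"]-H); print("corner u,w,lat",r[0]*1e3+10,s["ee_pos"][2]*1e3+10,r[1]*1e3)
```

```text
10.575 [0.4887 0.0436 0.0291] 0.00023244231599332872 [-0.1756 -0.1953  0.6708]
corner u,w,lat -58.132799470650454 39.14093505602233 -0.9080568426248157
```

View pics/w9.png

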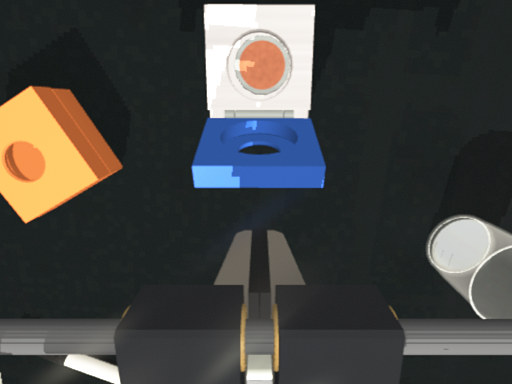

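View pics/s9.png

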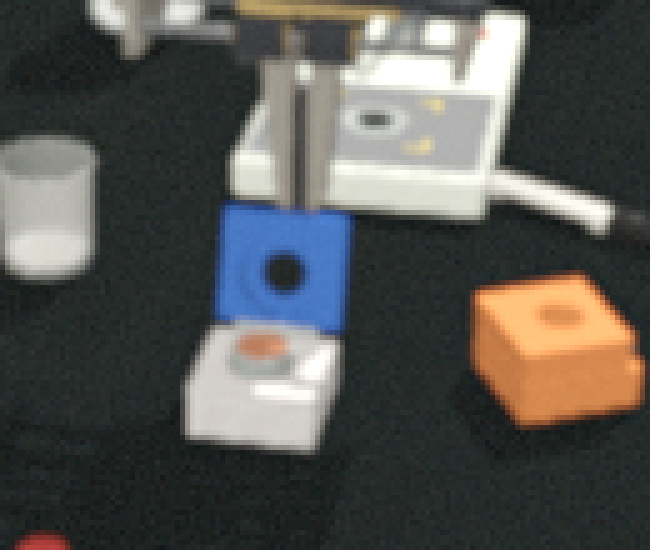

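drive_tool(
  series=[
    [[16,0,-1,0,0,0],[24,0,-1,0,0,0],[30,0,-1,0,0,0],[36,0,-2,0,0,0],[42,0,-3,0,0,0],[48,0,-4,0,0,0],[54,0,-5,0,0,0],[60,0,-6,0,0,0],[66,0,-7,0,0,0],[71,0,-7,0,0,0]],
  ],
)

```text
clock: 11.92
ee_pos: [0.484, 0.1143, 0.036]
tool_rot: [[-0.065, 0.998, -0.0], [0.998, 0.065, 0.0], [0.0, -0.0, -1.0]]
contact_force: [0.1, 0.5, -0.4]
opening: 0.0003
```

Run:
```python
from h import *
s=bot.read_state(); print(s["clock"],s["ee_pos"],s["opening"],s["contact_force"])
d=grab("wrist","w10")
H=np.array([.4851,.1116,0])
r=s["tool_rot"].T@(s["ee_pos"]-H); print("corner u,w,lat",r[0]*1e3+10,s["ee_pos"][2]*1e3+10,r[1]*1e3)
```

```text
11.925 [0.484  0.1143 0.036 ] 0.00028521905297891387 [ 0.0819  0.4545 -0.3977]
corner u,w,lat 12.756759505956765 45.9976391368734 -0.9016113903646118
```

View pics/w10.png

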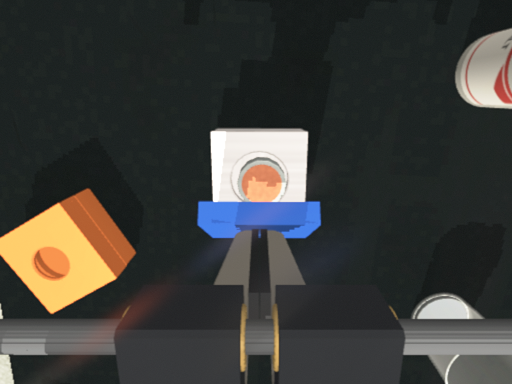

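drive_tool(
  series=[
    [[6,0,1,0,0,0],[12,0,3.5,0,0,0],[18,0,7,0,0,0],[24,0,10.5,0,0,0],[28,0,16,0,0,0],[32,0,21.5,0,0,0],[34,0,27,0,0,0],[36,0,32,0,0,0],[36,0,34,0,0,0],[36,0,34,0,0,0]],
  ],
)

```text
clock: 13.22
ee_pos: [0.4816, 0.15, 0.0023]
tool_rot: [[-0.065, 0.998, -0.0], [0.998, 0.065, 0.0], [0.0, -0.0, -1.0]]
contact_force: [-1.9, 1.3, 6.9]
opening: 0.0004
```

Run:
```python
from h import *
s=bot.read_state(); print(s["clock"],s["ee_pos"],s["opening"],s["contact_force"])
d=grab("wrist","w11")
H=np.array([.4851,.1116,0])
r=s["tool_rot"].T@(s["ee_pos"]-H); print("corner u,w,lat",r[0]*1e3+10,s["ee_pos"][2]*1e3+10,r[1]*1e3)
```

```text
13.225 [0.4816 0.15   0.0023] 0.00040646205934756697 [-1.9123  1.3192  6.8816]
corner u,w,lat 48.53957360824473 12.31186461214982 -0.9742292767437107
```

View pics/w11.png

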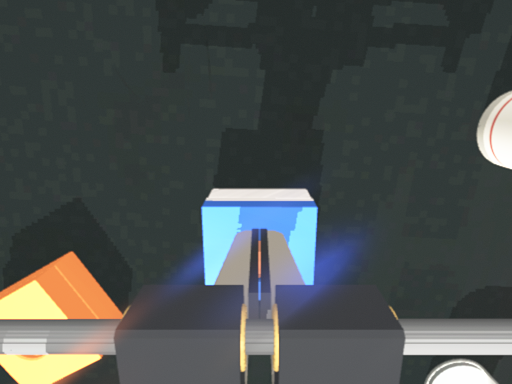

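The lid is closed: the tip stops at z = 40.3 mm with 7 N downward. I'll retreat upward with a test tilt, so I can fit the arm kinematics before planning the flip.

drive_tool(
  series=[
    [[0,0,-40,0,0,0],[0,0,-100,0,0,0],[0,0,-110,0,10,0],[0,0,-110,0,20,0],[0,0,-110,0,20,0]],
  ],
  claw=0.9,
)

```text
clock: 13.9
ee_pos: [0.4819, 0.147, 0.1115]
tool_rot: [[-0.055, 0.998, -0.021], [0.938, 0.059, 0.342], [0.343, -0.001, -0.939]]
contact_force: [-0.4, -0.6, 0.8]
opening: 0.0484
```

Run:
```python
from h import *
s=bot.read_state(); print(s["clock"],s["ee_pos"],s["opening"],s["contact_force"],s["qpos"]); print(s["tool_rot"])
d=grab("wrist","w12"); np.savez("w12.npz",**{k:v for k,v in d.items() if k!="s"})
d=grab("side","s12")
# fit
Q=[s["qpos"]]; E=[s["ee_pos"]]; Rt=[s["tool_rot"]]
q=s["qpos"]
rz=lambda a:R.from_euler('z',a).as_matrix(); ry=lambda a:R.from_euler('y',a).as_matrix()
for s4 in (1,-1):
  for s6 in (1,-1):
    Rm=rz(q[0])@ry(q[1]+q[2])@rz(s4*q[3])@ry(q[4])@rz(s6*q[5]+np.pi/2); print(s4,s6,np.abs(Rm-Rt[0]).max())
x=np.array([-.0003,-.1024,.5663,.4944,.0574])
r=x[0]+x[2]*np.sin(q[1])+x[3]*np.sin(q[1]+q[2])+x[4]*np.cos(q[1]+q[2]); z=x[2]*np.cos(q[1])+x[3]*np.cos(q[1]+q[2])-x[4]*np.sin(q[1]+q[2])
W=np.array([r*np.cos(q[0]),r*np.sin(q[0]),z-.1024]) # + L in z is true wrist
# ee = W+[0,0,L]+L*ztool
v=np.array([0,0,1])+s["tool_rot"][:,2]; print("L",v@(s["ee_pos"]-W)/(v@v), s["ee_pos"]-W, v)
```

```text
13.9 [0.4819 0.147  0.1115] 0.04839088852915745 [-0.3979 -0.6125  0.75  ] [ 0.0196  0.2585  1.9987  0.4354  0.9471 -0.3075]
[[-0.0553  0.9982 -0.0214]
 [ 0.9378  0.0593  0.342 ]
 [ 0.3427 -0.0011 -0.9394]]
1 1 2.220446049250313e-16
1 -1 0.5861459801258823
-1 1 0.6846217501224456
-1 -1 0.6853779982629686
L 0.40156778496649387 [-0.0085  0.1374  0.0241] [-0.0214  0.342   0.0606]
```

View pics/s12.png

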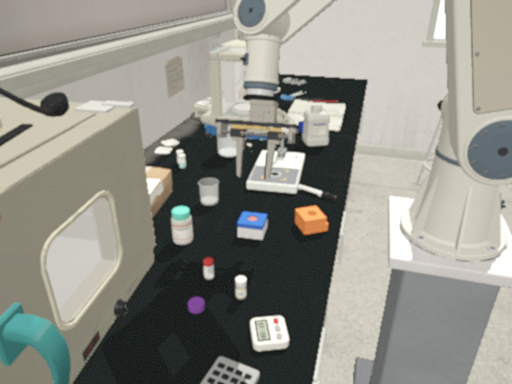

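View pics/w12.png

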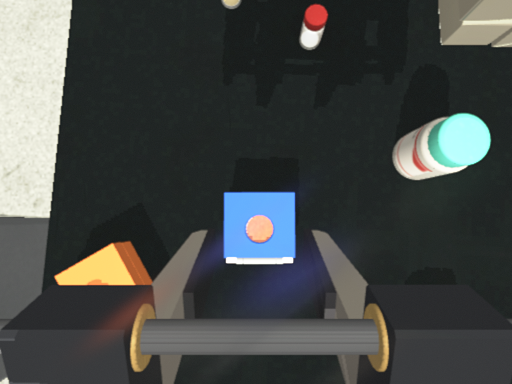

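```bash
cat > kin.py <<'E'
from h import *
l2,l3,e,L,d1,a1=.5663,.4944,.0574,.4016,.2992,-.0003
lo=np.array([-2.63,-.92,.06,-1.3,0,-3.02]);hi=np.array([2.63,2.1,2.66,4.44,2.69,3.02])
rz=lambda a:R.from_euler('z',a).as_matrix(); ry=lambda a:R.from_euler('y',a).as_matrix()
def fk(q):
    r=a1+l2*np.sin(q[1])+l3*np.sin(q[1]+q[2])+e*np.cos(q[1]+q[2]); z=d1+l2*np.cos(q[1])+l3*np.cos(q[1]+q[2])-e*np.sin(q[1]+q[2])
    Rm=rz(q[0])@ry(q[1]+q[2])@rz(q[3])@ry(q[4])@rz(q[5]+np.pi/2)
    return np.array([r*np.cos(q[0]),r*np.sin(q[0]),z])+L*Rm[:,2],Rm
def ik(p,Rm,q0=None):
    """analytic; p=reported TCP. returns q (closest branch) or None"""
    w=p-L*Rm[:,2]; q1=np.arctan2(w[1],w[0]); r=np.hypot(w[0],w[1])-a1; z=w[2]-d1
    D2=r*r+z*z; l3e=np.hypot(l3,e); c=(D2-l2**2-l3e**2)/(2*l2*l3e)
    if abs(c)>1: return None
    g=np.arccos(c); q3=g+np.arctan2(-e,l3)*-1*-1  # angle of forearm vector: (l3 sin+e cos) -> phase +atan(e/l3)
    q3=g-np.arctan2(e,l3)
    q2=np.arctan2(r,z)-np.arctan2(l3e*np.sin(g),l2+l3e*np.cos(g))
    M=(rz(q1)@ry(q2+q3)).T@Rm@rz(-np.pi/2)
    q5=np.arccos(np.clip(M[2,2],-1,1)); q4=np.arctan2(M[1,2],M[0,2]); q6=np.arctan2(M[2,1],-M[2,0])
    best=None
    for k4 in (-1,0,1):
        for k6 in (-1,0,1):
            q=np.array([q1,q2,q3,q4+2*np.pi*k4,q5,q6+2*np.pi*k6])
            if np.all(q>lo) and np.all(q<hi):
                cst=np.abs(q-q0).sum() if q0 is not None else np.abs(q[3])+np.abs(q[5])
                if best is None or cst<best[0]: best=(cst,q)
    return (best[1] if best else ("lim",np.array([q1,q2,q3,q4,q5,q6])))
TIP=.038; GD=.0187
def tcp_from_grasp(c,Rm,delta=0):
    """c world point of grasp (real), delta: shift back along tool axis; returns reported TCP"""
    return np.array(c)+(TIP+GD-delta)*Rm[:,2]
E
python3 - <<'E'
from kin import *
s=bot.read_state(); q=s["qpos"]; print(fk(q)[0],s["ee_pos"],ik(*fk(q),q),q)
def frame(zt,jaw): # tool z, tool y
    zt=np.array(zt)/np.linalg.norm(zt); y=np.array(jaw,float); y-=zt*(y@zt); y/=np.linalg.norm(y); return np.c_[np.cross(y,zt),y,zt]
def show(n,c,Rm,delta,q0=None):
    p=tcp_from_grasp(c,Rm,delta); k=ik(p,Rm,q0); 
    print(n, k if not isinstance(k,tuple) else ("OUT",k[1]) if k else None)
    return k if isinstance(k,np.ndarray) else q0
ps=np.radians(3.8)
rd=np.radians(4.5)
for var in (1,-1):
  for al in (25,35):
    a=np.radians(al); print("var",var,al)
    X=np.array([np.sin(ps),-np.cos(ps),0]);Y=np.array([np.cos(ps),np.sin(ps),0]);Z=np.array([0,0,1.])
    q0=show(" A",[.4832,.14,.02],frame(-np.sin(a)*X-np.cos(a)*Z,var*Y),.003,s["qpos"])
    # standing at S heading h
    for hd in (93.8,120,60,180):
      h=np.array([np.cos(np.radians(hd)),np.sin(np.radians(hd)),0]); Yc=np.cross(h,Z)  # y=z x x = h x up
      for S in ([.5,.04,.032],[.6,-.0,.032]) if hd!=180 else ([.75,.1,.032],):
        q1=show(f"  stand {hd} {S}",S,frame(-np.sin(a)*Z-np.cos(a)*h,var*Yc),.003,q0)
        b=np.radians(28)
        for v2 in (1,-1):
            q2=show(f"    B v2={v2}",S,frame(-np.cos(b)*Z+np.sin(b)*h,v2*Yc),.003,q1)
  
for v2 in (1,-1):
 for gd in (90,180,0,270):
  g=np.array([np.cos(np.radians(gd)+rd),np.sin(np.radians(gd)+rd),0]);Zc=-np.array([0,0,1.]);Yc=np.cross(Zc,g)
  for b in (25,35):
    bb=np.radians(b); show(f"final v2={v2} g={gd} b={b}",[.4966,-.152,.045],frame(-np.cos(bb)*g+np.sin(bb)*Zc,v2*Yc),.003)
E
```

```text
[0.4814 0.1487 0.1117] [0.4815 0.1488 0.1115] [ 0.0259  0.2582  1.9977  0.4312  0.9469 -0.3011] [ 0.0259  0.2582  1.9977  0.4312  0.9469 -0.3011]
var 1 25
 A [-0.0136  0.5297  2.067   0.7016  0.7111 -0.6576]
  stand 93.8 [0.5, 0.04, 0.032] [ 0.6372  0.8973  1.8147 -0.8872  1.3895  1.2065]
    B v2=1 [-0.2362  0.5523  1.9965  0.6342  0.8577 -0.7883]
    B v2=-1 [-0.2362  0.5523  1.9965  0.6342  0.8577  2.3533]
  stand 93.8 [0.6, -0.0, 0.032] [ 0.4977  0.9388  1.6684 -0.9891  1.3993  1.082 ]
    B v2=1 [-0.2607  0.6593  1.7556  0.5663  0.9768 -0.7086]
    B v2=-1 [-0.2607  0.6593  1.7556  0.5663  0.9768  2.433 ]
  stand 120 [0.5, 0.04, 0.032] [ 0.7407  0.845   2.0993 -1.2702  1.1852  1.3627]
    B v2=1 [-0.1727  0.616   1.852   0.4297  1.0446 -0.9843]
    B v2=-1 [-0.1727  0.616   1.852   0.4297  1.0446  2.1573]
  stand 120 [0.6, -0.0, 0.032] ('OUT', array([ 0.553 ,  0.8606,  1.982 , -1.4068,  1.1636,  1.2445]))
    B v2=1 [-0.2046  0.7298  1.6007  0.3888  1.1793 -0.9454]
    B v2=-1 [-0.2046  0.7298  1.6007  0.3888  1.1793  2.1962]
  stand 60 [0.5, 0.04, 0.032] [ 0.4443  0.9955  1.496
[... 5503 characters left out ...]
 [-0.7298  0.9501  1.5748  0.6769  1.605   1.982 ]
final v2=1 g=270 b=35 [-0.6989  0.8494  1.6435  0.6278  1.4606  2.0189]
final v2=-1 g=90 b=25 [ 0.3313  0.8265  2.0325 -1.2056  1.2211 -1.8623]
final v2=-1 g=90 b=35 [ 0.2717  0.7141  2.0649 -1.1597  1.0696 -1.979 ]
final v2=-1 g=180 b=25 [-0.77    0.8964  2.5173  2.364   1.3222 -1.7803]
final v2=-1 g=180 b=35 [-0.6871  0.6937  2.5078  2.4033  1.0037 -1.62  ]
final v2=-1 g=0 b=25 [-0.1557  1.0722  1.2455 -0.2274  1.9389 -1.7543]
final v2=-1 g=0 b=35 [-0.1646  0.9666  1.3462 -0.2026  1.7706 -1.7528]
final v2=-1 g=270 b=25 [-0.7298  0.9501  1.5748  0.6769  1.605  -1.1596]
final v2=-1 g=270 b=35 [-0.6989  0.8494  1.6435  0.6278  1.4606 -1.1227]
```

Run:
```python
from h import *
d=dict(np.load("w12.npz")); hsv=cv2.cvtColor(d["image"],cv2.COLOR_RGB2HSV)
m=(hsv[...,0]>100)&(hsv[...,0]<125)&(hsv[...,1]>120)&(hsv[...,2]>90)
m[:180]=0;m[270:]=0;m[:,:215]=0;m[:,305:]=0
for c,st,l in comps(d,m,300):
    h=cv2.convexHull(np.argwhere(l)[:,::-1].astype(np.int32)); a=cv2.approxPolyDP(h,4,True)[:,0]; print(c,st,a.tolist()); w=ray(d,a,.04); print(w,w.mean(0))
crop(d,210,180,310,275,7,"w12c")
```

```text
[258.9694 223.4193] [ 223  192   73   67 4119] [[295, 257], [223, 258], [223, 193], [294, 192]]
[[0.5159 0.1168 0.04  ]
 [0.4531 0.1122 0.04  ]
 [0.4493 0.1691 0.04  ]
 [0.5121 0.1737 0.04  ]] [0.4826 0.1429 0.04  ]
```

View pics/w12c.png

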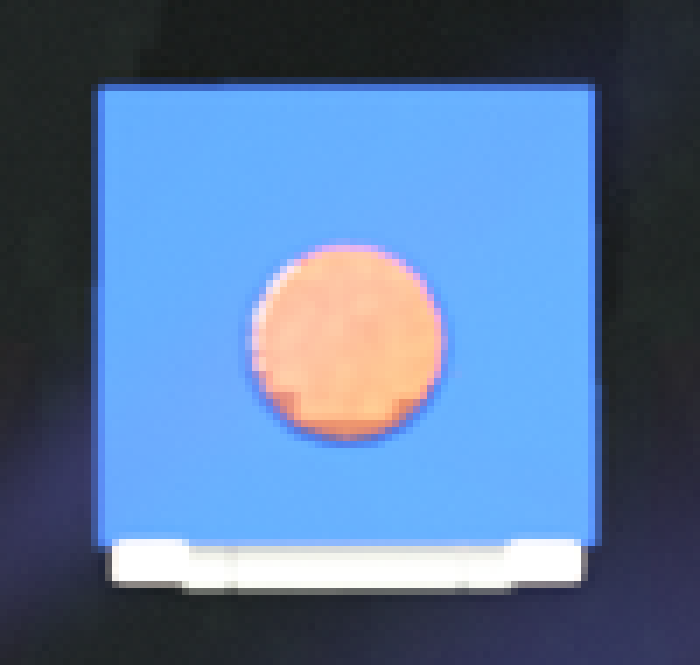

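```bash
cat >> kin.py <<'E'
def frame(zt,jaw):
    zt=np.array(zt,float)/np.linalg.norm(zt); y=np.array(jaw,float); y-=zt*(y@zt); y/=np.linalg.norm(y); return np.c_[np.cross(y,zt),y,zt]
UP=np.array([0,0,1.])
def hv(a): a=np.radians(a); return np.array([np.cos(a),np.sin(a),0])
def poseA(c,psi,al,delta,back=0):
    a=np.radians(al); X=hv(psi-90); F=frame(-np.sin(a)*X-np.cos(a)*UP,hv(psi)); return tcp_from_grasp(c,F,delta+back),F
def poseS(c,h,al,delta):
    a=np.radians(al); hh=hv(h); F=frame(-np.sin(a)*UP-np.cos(a)*hh,np.cross(hh,UP)); return tcp_from_grasp(c,F,delta),F
def poseB(c,h,be,delta,back=0):
    b=np.radians(be); hh=hv(h); F=frame(-np.cos(b)*UP+np.sin(b)*hh,np.cross(hh,UP)); return tcp_from_grasp(c,F,delta+back),F
def poseF(c,g,be,delta,back=0):
    b=np.radians(be); gg=hv(g); F=frame(-np.cos(b)*gg-np.sin(b)*UP,np.cross(-UP,gg)); return tcp_from_grasp(c,F,delta+back),F
def rep(n,P,s,q0=None):
    t,r=tgt(s,*P); k=ik(*P,s["qpos"] if q0 is None else q0); print(n,np.round(np.r_[t,r],1).tolist(),k); return k
E
python3 - <<'E'
from kin import *
s=bot.read_state(); print(s["clock"],s["ee_pos"])
c=[.4831,.140,.020]
rep("pre",poseA(c,4,35,.004,.08),s); rep("A",poseA(c,4,35,.004),s)
P=poseA(c,4,35,.004)
s2=dict(tool_rot=P[1],ee_pos=P[0],qpos=ik(*P,s["qpos"]))
S=[.505,.04,.032]
# lifted
q=s2["qpos"]
for f in np.linspace(0,1,10):
    al=35-90*f   # tilt in A-convention while lifted
    a=np.radians(al); X=hv(4-90); F=frame(-np.sin(a)*X-np.cos(a)*UP,hv(4)); cc=np.array(c)*(1-f)+np.array([S[0],S[1],.132])*f; cc[2]=.02+.112*min(1,f*3)
    q=rep(f"{f:.2f}",(tcp_from_grasp(cc,F,.004),F),s2,q)
q=rep("stand",poseS(S,94,35,.004),s2,q)
E
```

```text
14.0 [0.4815 0.1488 0.1115]
pre [-46.5, 1.3, 56.7, 0.1, 15.2, -0.4] [-0.2077  0.4797  2.0196  0.7299  0.9743 -0.8004]
A [-25.6, 1.1, 133.9, 0.1, 15.2, -0.4] [-0.1194  0.5944  2.0534  0.8618  0.8363 -0.8929]
0.00 [0.0, 0.0, 0.0, 0.0, 0.0, 0.0] [-0.1194  0.5944  2.0534  0.8618  0.8363 -0.8929]
0.11 [3.0, 1.7, -37.8, 0.0, -10.0, -0.0] [-0.0367  0.4598  2.0512  0.6347  0.7877 -0.5965]
0.22 [6.4, 3.3, -77.3, 0.0, -20.0, -0.0] [ 0.056   0.3554  2.028   0.3702  0.797  -0.2792]
0.33 [10.2, 5.0, -118.2, 0.0, -30.0, -0.0] [0.1538 0.2837 1.9898 0.1144 0.8641 0.0098]
0.44 [-6.5, 6.6, -129.9, 0.0, -40.0, -0.0] [ 0.2511  0.2951  1.9728 -0.1103  0.8924  0.2514]
0.56 [-22.2, 8.3, -142.8, 0.0, -50.0, -0.0] [ 0.3428  0.3281  1.9541 -0.3103  0.9547  0.4654]
0.67 [-36.7, 9.9, -156.8, 0.0, -60.0, -0.0] [ 0.4247  0.3801  1.9341 -0.4771  1.0411  0.6436]
0.78 [-49.8, 11.6, -171.6, 0.0, -70.0, 0.0] [ 0.4941  0.4483  1.9129 -0.6124  1.1417  0.7882]
0.89 [-61.4, 13.2, -186.9, 0.0, -80.0, -0.0] [ 0.5495  0.5296  1.8908 -0.7223  1.2497  0.9055]
1.00 [-71.4, 14.9, -202.5, 0.0, -90.0, -0.0] [ 0.5905  0.6211  1.8677 -0.8132  1.3611  1.0019]
stand [-128.8, 14.9, -120.6, 0.0, -90.0, -0.0] [ 0.5905  0.7943  1.8611 -0.8468  1.2485  1.1293]
```

drive_tool(
  series=[
    [[-46,1.2,40,0,10,-0.4],[-46,1.2,57,0,15,-0.4],[-46,1.2,57,0,15,-0.4],[-46,1.2,57,0,15,-0.4]],
  ],
  claw=0.95,
)

```text
clock: 14.5
ee_pos: [0.4844, 0.1271, 0.0431]
tool_rot: [[-0.06, 0.997, -0.04], [0.818, 0.073, 0.57], [0.571, 0.001, -0.821]]
contact_force: [-1.1, 0.1, 0.7]
opening: 0.0893
```

Run:
```python
from kin import *
s=bot.read_state(); print(s["clock"],s["ee_pos"],s["opening"],s["contact_force"])
d=grab("wrist","w13"); 
c=[.4831,.140,.020]
rep("A",poseA(c,4,35,.004),s)
```

```text
14.5 [0.4844 0.1271 0.0431] 0.08931309328612219 [-1.0886  0.1308  0.7303]
A [-2.4, -0.3, 79.1, -0.0, 0.2, 0.2] [-0.1194  0.5944  2.0534  0.8618  0.8363 -0.8929]
```

View pics/w13.png

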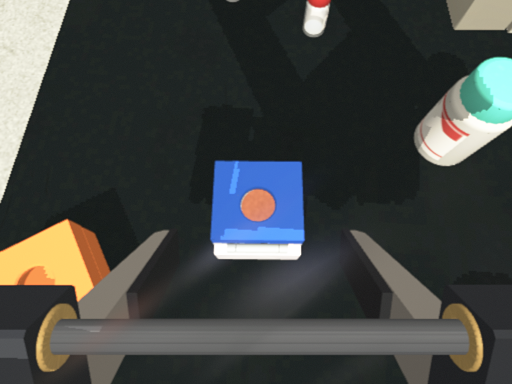

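drive_tool(
  series=[
    [[0,0,30,0,0,0],[0,0,60,0,0,0],[0,0,75,0,0,0],[0,0,80,0,0,0],[0,0,80,0,0,0]],
  ],
)

```text
clock: 15.18
ee_pos: [0.4819, 0.1722, -0.0222]
tool_rot: [[-0.061, 0.997, -0.038], [0.817, 0.072, 0.572], [0.573, 0.004, -0.819]]
contact_force: [0.1, -0.3, 0.7]
opening: 0.0895
```

Run:
```python
from kin import *
s=bot.read_state(); print(s["clock"],s["ee_pos"],s["opening"],s["contact_force"])
d=grab("wrist","w14"); 
d=grab("side"); crop(d,190,150,340,270,5,"s14")
c=[.4831,.140,.020]
rep("A",poseA(c,4,35,.004),s)
```

```text
15.175 [ 0.4819  0.1722 -0.0222] 0.0895469644626816 [ 0.1139 -0.2775  0.7089]
A [-2.2, -1.0, -0.3, 0.1, 0.0, 0.2] [-0.1194  0.5944  2.0534  0.8618  0.8363 -0.8929]
```

View pics/w14.png

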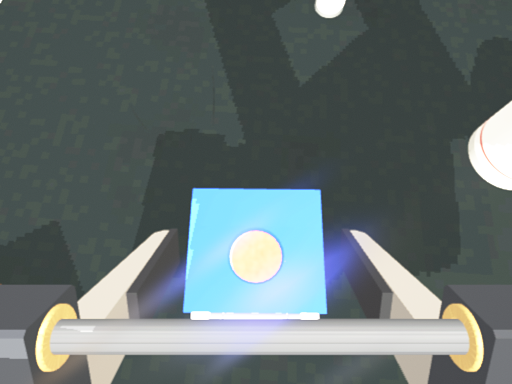

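View pics/s14.png

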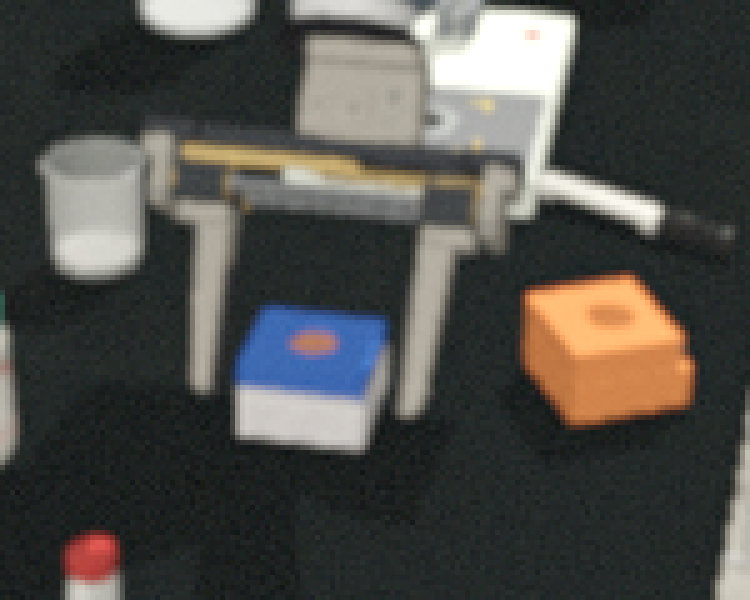

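The fingers straddle the closed cassette, whose lid is at image (255,250), and the pellet shows through the window. Gripping.

drive_tool(
  series=[
    [[0,-1,0,0,0,0],[0,-1,0,0,0,0],[0,-1,0,0,0,0],[0,-1,0,0,0,0],[0,-1,0,0,0,0]],
  ],
  claw=-1,
  squeeze=45,
)

```text
clock: 15.9
ee_pos: [0.4805, 0.1718, -0.0228]
tool_rot: [[-0.06, 0.997, -0.038], [0.817, 0.071, 0.572], [0.574, 0.003, -0.819]]
contact_force: [-0.6, -3.0, 4.4]
opening: 0.0619
```

Run:
```python
from kin import *
s=bot.read_state(); print(s["clock"],s["ee_pos"],s["opening"],s["contact_force"])
d=grab("wrist"); np.savez("w15.npz",**{k:v for k,v in d.items() if k!="s"}); crop(d,170,170,350,330,4,"w15c")
P=s["ee_pos"],s["tool_rot"]
q=s["qpos"];S=[.505,.04]
g0=s["ee_pos"]-(TIP+GD-.004)*s["tool_rot"][:,2]; print("grasp",g0)
for f in np.linspace(0,1,10)[1:]:
    F=s["tool_rot"]@R.from_euler('y',-90*f,degrees=True).as_matrix()
    cc=g0*(1-f)+np.array([S[0],S[1],0])*f; cc[2]=g0[2]+.1*min(1,f*3)
    q=rep(f"{f:.2f}",(tcp_from_grasp(cc,F,.004),F),s,q)
```

```text
15.9 [ 0.4805  0.1718 -0.0228] 0.06191239330290123 [-0.5966 -2.9827  4.4364]
grasp [0.4825 0.1416 0.0204]
0.11 [0.6, 1.8, -34.7, 0.0, -10.0, 0.0] [-0.034   0.465   2.0553  0.6431  0.7773 -0.6067]
0.22 [1.5, 3.6, -70.9, 0.0, -20.0, 0.0] [ 0.0585  0.3666  2.035   0.3782  0.7768 -0.2894]
0.33 [2.9, 5.4, -108.6, 0.0, -30.0, 0.0] [0.1562 0.2995 2.0009 0.1171 0.834  0.0063]
0.44 [-14.0, 7.1, -120.5, 0.0, -40.0, 0.0] [ 0.2534  0.3108  1.9838 -0.1139  0.8629  0.257 ]
0.56 [-29.9, 8.8, -133.5, 0.0, -50.0, 0.0] [ 0.345   0.3439  1.9644 -0.3179  0.9273  0.4778]
0.67 [-44.5, 10.5, -147.6, 0.0, -60.0, 0.0] [ 0.4266  0.3964  1.9432 -0.4862  1.0164  0.6601]
0.78 [-57.8, 12.2, -162.5, 0.0, -70.0, 0.0] [ 0.4957  0.4652  1.9204 -0.6211  1.12    0.8067]
0.89 [-69.5, 13.9, -177.9, 0.0, -80.0, 0.0] [ 0.5508  0.5473  1.8964 -0.7297  1.2308  0.9246]
1.00 [-79.7, 15.6, -193.6, 0.0, -90.0, 0.0] [ 0.5914  0.6395  1.8711 -0.8188  1.345   1.0209]
```

View pics/w15c.png

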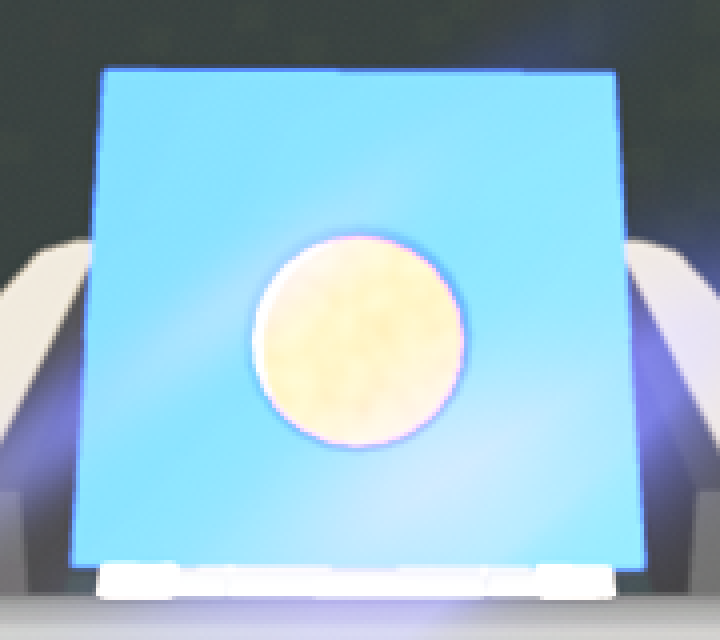

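drive_tool(
  series=[
    [[0,0,-12,0,0,0],[1,2,-38,0,-10,0],[2,4,-71,0,-20,0],[3,5,-109,0,-30,0],[-14,7,-120,0,-40,0],[-30,9,-133,0,-50,0],[-44,10,-148,0,-60,0],[-58,12,-162,0,-70,0],[-70,14,-178,0,-80,0],[-80,15,-194,0,-90,0]],
  ],
)

```text
clock: 17.2
ee_pos: [0.5085, -0.0031, 0.091]
tool_rot: [[-0.036, 0.997, 0.063], [0.569, 0.072, -0.819], [-0.822, 0.006, -0.57]]
contact_force: [0.1, -0.6, -4.6]
opening: 0.0618
```

drive_tool(
  series=[
    [[0,0,0,0,0,0],[0,0,0,0,0,0]],
  ],
)

```text
clock: 17.45
ee_pos: [0.5077, -0.0031, 0.09]
tool_rot: [[-0.038, 0.997, 0.06], [0.575, 0.071, -0.815], [-0.817, 0.003, -0.577]]
contact_force: [0.1, 0.1, -3.5]
opening: 0.0617
```

Run:
```python
from kin import *
s=bot.read_state(); print(s["clock"],s["ee_pos"],s["opening"],s["contact_force"],s["qpos"]);print(s["tool_rot"])
d=grab("wrist","w16"); np.savez("w16.npz",**{k:v for k,v in d.items() if k!="s"})
d=grab("side","s16"); crop(d,190,100,340,250,5,"s16c")
rep("stand",poseS([.505,.04,.032],94,35,.004),s)
```

```text
17.45 [ 0.5077 -0.0031  0.09  ] 0.061720198349277035 [ 0.1387  0.133  -3.4895] [ 0.5825  0.6317  1.8775 -0.8225  1.339   1.016 ]
[[-0.038   0.9975  0.0597]
 [ 0.5755  0.0707 -0.8147]
 [-0.8169  0.0034 -0.5767]]
stand [72.1, 0.1, 50.9, 0.2, -0.2, -0.1] [ 0.5905  0.7943  1.8611 -0.8468  1.2485  1.1293]
```

View pics/w16.png

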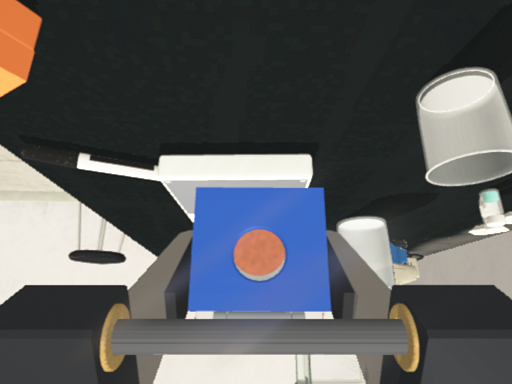

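View pics/s16.png

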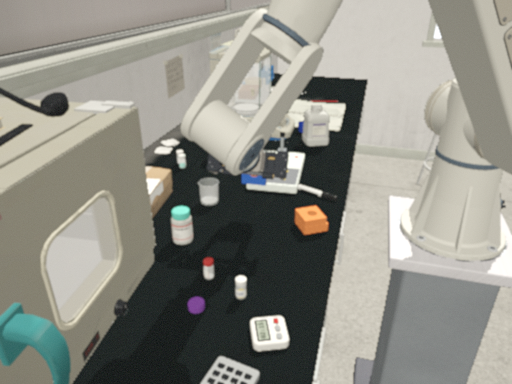

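drive_tool(
  series=[
    [[30,0,21,0,0,0],[57,0,40,0,0,0],[65,0,46,0,0,0],[68.5,0,48.4,0,0,0],[70.5,0,49.8,0,0,0],[70.5,0,49.8,0,0,0]],
  ],
)

```text
clock: 18.3
ee_pos: [0.5084, -0.0035, 0.0045]
tool_rot: [[-0.037, 0.997, 0.061], [0.573, 0.071, -0.817], [-0.819, 0.004, -0.574]]
contact_force: [-0.1, 0.6, -4.0]
opening: 0.0618
```

Run:
```python
from kin import *
s=bot.read_state(); print(s["clock"],s["ee_pos"],s["opening"],s["contact_force"]);print(s["tool_rot"][:,2], (s["ee_pos"]-.0527*s["tool_rot"][:,2]))
```

```text
18.3 [ 0.5084 -0.0035  0.0045] 0.06178689713315297 [-0.1207  0.5941 -3.9817]
[ 0.0609 -0.8166 -0.574 ] [0.5051 0.0395 0.0348]
```

drive_tool(
  series=[
    [[1.6,0,1.1,0,0,0],[2.9,0,2,0,0,0],[3.3,0,2.3,0,0,0],[3.3,0,2.3,0,0,0]],
  ],
)

```text
clock: 18.8
ee_pos: [0.5082, -0.0036, 0.0011]
tool_rot: [[-0.038, 0.997, 0.061], [0.571, 0.071, -0.818], [-0.82, 0.004, -0.572]]
contact_force: [-1.2, 4.5, 7.1]
opening: 0.0617
```

drive_tool(
  series=[
    [[-0.4,0,-0.3,0,0,0],[-0.4,0,-0.3,0,0,0],[-0.4,0,-0.3,0,0,0],[-0.4,0,-0.3,0,0,0],[-0.4,0,-0.3,0,0,0]],
  ],
  claw=0.95,
)

```text
clock: 19.42
ee_pos: [0.5079, -0.0038, 0.0004]
tool_rot: [[-0.038, 0.997, 0.06], [0.572, 0.071, -0.817], [-0.819, 0.003, -0.573]]
contact_force: [0.3, 0.4, 0.0]
opening: 0.0899
```

Run:
```python
from kin import *
s=bot.read_state(); print(s["clock"],s["ee_pos"],s["opening"],s["contact_force"])
d=grab("wrist","w17"); np.savez("w17.npz",**{k:v for k,v in d.items() if k!="s"})
# retract & go to pre-B
c=[.5051,.040,.033]
q=rep("back",(s["ee_pos"]-.1*s["tool_rot"][:,2],s["tool_rot"]),s)
for be in (-55,-40,-20,0,10,28):
    q=rep(f"B{be} back100",poseB(c,94,be,.003,.10),s,q)
q=rep("B28",poseB(c,94,28,.003,.0),s,q)
```

```text
19.425 [ 0.5079 -0.0038  0.0004] 0.08987620300571951 [0.3185 0.3506 0.0464]
back [-0.0, 0.0, -100.0, 0.0, 0.0, 0.0] [ 0.7044  0.7341  1.7705 -0.7365  1.3962  1.0653]
B-55 back100 [-1.6, 0.5, -100.9, 0.2, 0.0, -0.1] [ 0.7026  0.7323  1.7675 -0.7346  1.4005  1.0589]
B-40 back100 [-13.6, 0.5, -99.4, 0.2, 15.0, -0.1] [ 0.5935  0.5514  1.8558 -0.6373  1.2098  0.9017]
B-20 back100 [-28.1, 0.5, -92.6, 0.2, 35.0, -0.0] [ 0.3718  0.366   1.9397 -0.4033  0.9829  0.5525]
B0 back100 [-39.5, 0.5, -81.2, 0.2, 55.0, -0.0] [0.079  0.2933 1.9717 0.     0.8766 0.0092]
B10 back100 [-43.6, 0.5, -74.2, 0.2, 65.0, 0.0] [-0.0735  0.3106  1.9658  0.2208  0.9024 -0.2837]
B28 back100 [-47.5, 0.5, -60.3, 0.2, 83.0, 0.0] [-0.3157  0.4252  1.9195  0.5228  1.0577 -0.7065]
B28 [51.7, 0.3, -48.1, 0.2, 83.0, 0.0] [-0.2337  0.5557  1.9843  0.6293  0.8651 -0.782 ]
```

View pics/w17.png

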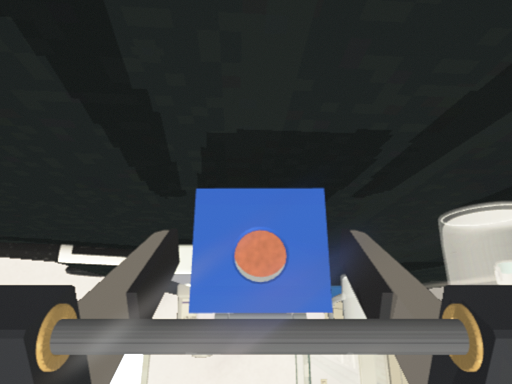

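drive_tool(
  series=[
    [[0,0,-50,0,0,0],[0,0,-100,0,0,0],[-8,0.5,-100,0,8,0],[-15,0.5,-99,0,17,0],[-22,0.5,-96,0,27,0],[-30,0.5,-92,0,37,0],[-36,0.5,-86,0,47,0],[-40,0.5,-80,0,57,0],[-44,0.5,-73,0,67,0],[-46,0.5,-67,0,75,0]],
  ],
)

```text
clock: 20.72
ee_pos: [0.5071, 0.0242, 0.0777]
tool_rot: [[-0.069, 0.997, -0.018], [0.936, 0.071, 0.346], [0.346, 0.007, -0.938]]
contact_force: [-0.2, 0.3, -0.8]
opening: 0.0898
```

Run:
```python
from kin import *
s=bot.read_state(); print(s["clock"],s["ee_pos"],s["opening"],s["contact_force"],s["qvel"])
d=grab("wrist","w18"); np.savez("w18.npz",**{k:v for k,v in d.items() if k!="s"})
d=grab("side"); crop(d,190,100,340,250,5,"s18c")
c=[.5051,.040,.033]
rep("B28 b100",poseB(c,94,28,.003,.1),s)
```

```text
20.725 [0.5071 0.0242 0.0777] 0.08979386943165908 [-0.227   0.3304 -0.8389] [-1.0157  0.3939 -0.1415  1.3517  0.546  -1.8372]
B28 b100 [-6.8, -0.9, 1.6, 0.3, 7.7, 0.2] [-0.3157  0.4252  1.9195  0.5228  1.0577 -0.7065]
```

View pics/w18.png

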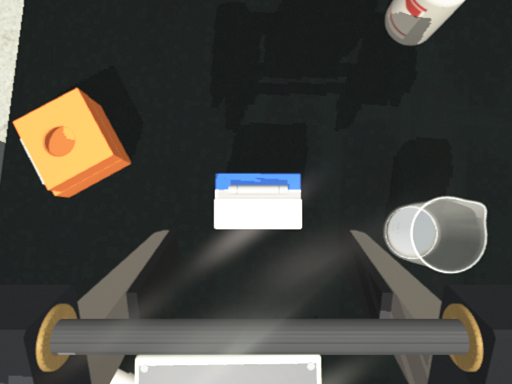

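View pics/s18c.png

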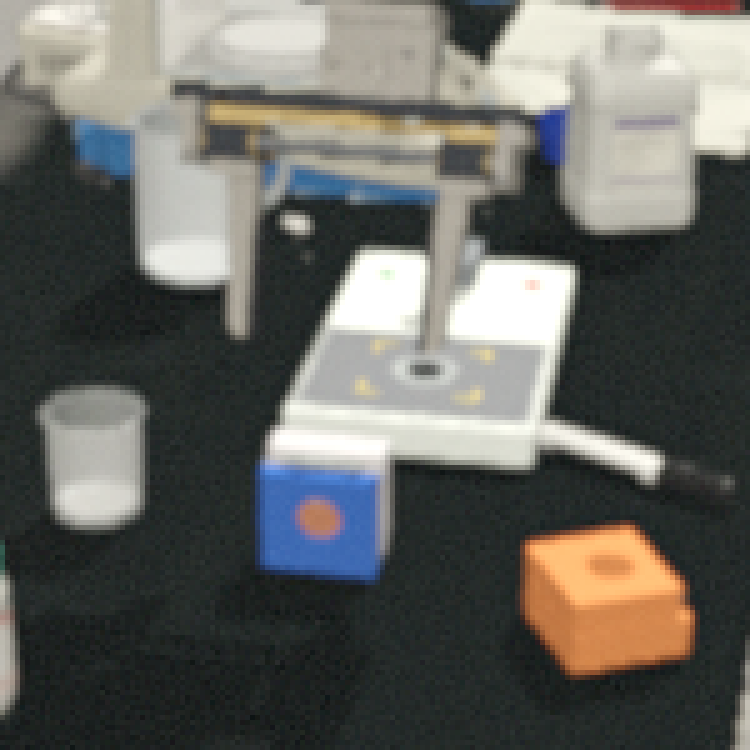

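drive_tool(
  series=[
    [[-7,0,0,0,8,0],[-7,0,0,0,8,0],[-7,0,0,0,8,0]],
  ],
)

```text
clock: 21.2
ee_pos: [0.5061, 0.0187, 0.0739]
tool_rot: [[-0.064, 0.997, -0.032], [0.882, 0.071, 0.466], [0.467, 0.002, -0.884]]
contact_force: [-0.5, 0.3, -0.4]
opening: 0.0897
```

Run:
```python
from kin import *
s=bot.read_state(); print(s["clock"],s["ee_pos"],s["opening"])
d=grab("wrist"); np.savez("w19.npz",**{k:v for k,v in d.items() if k!="s"}); crop(d,200,150,320,250,6,"w19c")
c=[.5051,.040,.033]
rep("B28 b100",poseB(c,94,28,.003,.1),s)
rep("B28",poseB(c,94,28,.003,.0),s)
```

```text
21.2 [0.5061 0.0187 0.0739] 0.08973226549006291
B28 b100 [-0.4, 0.4, -0.1, 0.0, 0.1, 0.1] [-0.3157  0.4252  1.9195  0.5228  1.0577 -0.7065]
B28 [-0.1, 0.4, 99.9, 0.0, 0.1, 0.1] [-0.2337  0.5557  1.9843  0.6293  0.8651 -0.782 ]
```

View pics/w19c.png

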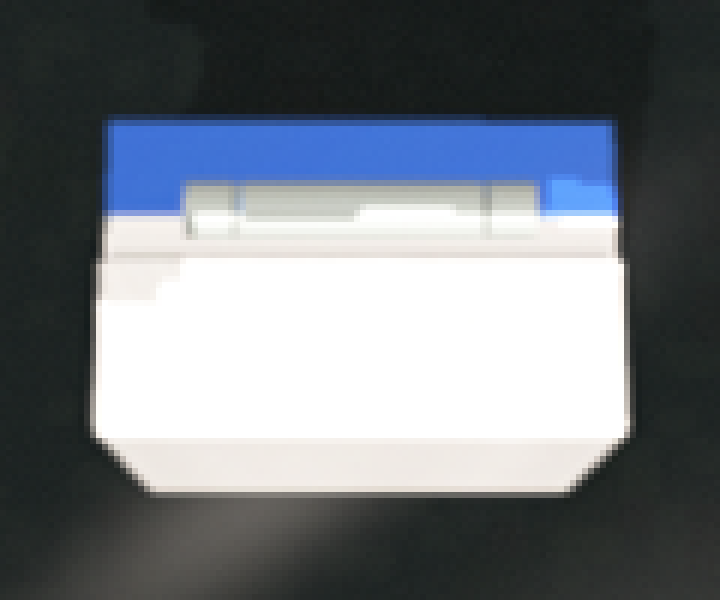

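Run:
```python
from kin import *
d=dict(np.load("w19.npz")); f=lambda c:np.array([200,150])+np.array(c)/6-.42
a=ray(d,f((93,437)),.064)[0];b=ray(d,f((632,437)),.064)[0]; print(a,b,np.degrees(np.arctan2((b-a)[1],(b-a)[0])),np.linalg.norm(b-a))
m=(a+b)/2; print("centre", m+.020*hv(94))
```

```text
[0.4763 0.0167 0.064 ] [0.5388 0.0211 0.064 ] 4.108244392090909 0.06260667167032001
centre [0.5062 0.0388 0.064 ]
```

drive_tool(
  series=[
    [[0,1,40,0,0,0],[0,1,75,0,0,0],[0,1,92,0,0,0],[0,1,100,0,0,0],[0,1,100,0,0,0]],
  ],
)

```text
clock: 21.88
ee_pos: [0.5048, 0.0653, -0.0139]
tool_rot: [[-0.065, 0.997, -0.031], [0.881, 0.072, 0.468], [0.469, 0.004, -0.883]]
contact_force: [-0.3, -0.7, -0.1]
opening: 0.0895
```

Run:
```python
from kin import *
s=bot.read_state(); print(s["clock"],s["ee_pos"],s["opening"],s["contact_force"])
d=grab("wrist","w20")
```

```text
21.875 [ 0.5048  0.0653 -0.0139] 0.08947488514886177 [-0.3398 -0.7462 -0.0605]
```

View pics/w20.png

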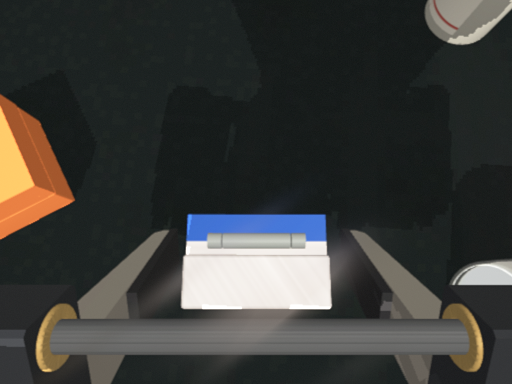

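drive_tool(
  series=[
    [[0,0,0,0,0,0],[0,0,0,0,0,0],[0,0,0,0,0,0],[0,0,0,0,0,0],[0,0,0,0,0,0]],
  ],
  claw=-1,
  squeeze=45,
)

```text
clock: 22.55
ee_pos: [0.5044, 0.0649, -0.0139]
tool_rot: [[-0.064, 0.997, -0.031], [0.881, 0.071, 0.469], [0.47, 0.003, -0.883]]
contact_force: [-2.1, -2.6, 6.4]
opening: 0.0621
```

Run:
```python
from kin import *
s=bot.read_state(); print(s["clock"],s["ee_pos"],s["opening"],s["contact_force"])
R0=s["tool_rot"]; c0=np.array([.5063,.0388,.032]); off=R0.T@(c0-s["ee_pos"]); print("off",off)
np.savez("grip.npz",off=off,R0=R0,p0=s["ee_pos"])
q=s["qpos"]
d=grab("wrist"); crop(d,170,190,350,330,4,"w21c")
T=np.array([.4966,-.1521,.045])
for f in np.linspace(0,1,11)[1:]:
    F=R0@R.from_euler('y',-90*f,degrees=True).as_matrix()
    cc=c0*(1-f)+T*f; cc[2]=.032+.108*min(1,f*2.2)
    q=rep(f"{f:.2f}",(cc-F@off,F),s,q)
F=R0@R.from_euler('y',-90,degrees=True).as_matrix()
rep("place",(T-F@off,F),s,q)
# reader marks from top
```

```text
22.55 [ 0.5044  0.0649 -0.0139] 0.06206685172676511 [-2.1316 -2.6485  6.4395]
off [-0.0016  0.0002 -0.0529]
0.10 [-13.9, -2.3, -30.3, 0.0, -9.0, -0.0] [-0.1781  0.4636  1.995   0.4488  0.817  -0.5817]
0.20 [-27.6, -4.5, -61.9, 0.0, -18.0, 0.0] [-0.1146  0.389   1.9995  0.2418  0.7975 -0.3594]
0.30 [-40.9, -6.8, -94.7, 0.0, -27.0, -0.0] [-0.046   0.3325  1.9991  0.0247  0.8091 -0.1344]
0.40 [-53.7, -9.0, -128.7, 0.0, -36.0, 0.0] [ 0.0246  0.294   1.9964 -0.1857  0.8502  0.0761]
0.50 [-70.9, -11.3, -154.3, 0.0, -45.0, 0.0] [ 0.0939  0.2889  2.0013 -0.3847  0.8925  0.2722]
0.60 [-93.2, -13.7, -169.4, 0.0, -54.0, -0.0] [ 0.1584  0.3201  2.0163 -0.576   0.9306  0.4668]
0.70 [-114.5, -16.0, -185.2, 0.0, -63.0, -0.0] [ 0.2153  0.3677  2.0306 -0.7471  0.9894  0.6456]
0.80 [-134.6, -18.3, -201.7, 0.0, -72.0, -0.0] [ 0.2619  0.4311  2.0432 -0.8952  1.0644  0.8063]
0.90 [-153.5, -20.6, -218.6, 0.0, -81.0, -0.0] [ 0.2964  0.5091  2.0526 -1.0209  1.1518  0.9497]
1.00 [-171.2, -23.0, -235.8, 0.0, -90.0, -0.0] [ 0.3174  0.5999  2.0573 -1.1265  1.2492  1.0778]
place [-215.8, -23.3, -151.9, 0.0, -90.0, -0.0] [ 0.3174  0.7946  2.0393 -1.1871  1.1779  1.2504]
```

View pics/w21c.png

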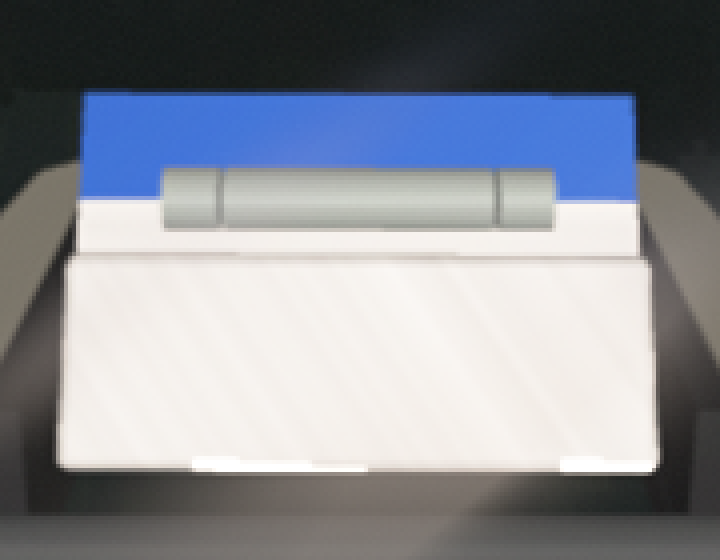

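Run:
```python
from kin import *
import numpy as np
im=cv2.imread("pics/top0.png"); d=grab("top"); rgb=cv2.cvtColor(im,cv2.COLOR_BGR2RGB).astype(int); d["image"]=rgb.astype(np.uint8)
g=im.mean(2)
# far edge (upper image row transition black->light) for columns 312..382 ; sub-pixel
def edge_rows(cols,r0,r1,rev=False):
    out=[]
    for c in cols:
        col=g[r0:r1,c]; col=col[::-1] if rev else col
        t=(col.max()+col.min())/2 if False else 90
        i=np.argmax(col>t); fr=(t-col[i-1])/(col[i]-col[i-1]); r=i-1+fr
        out.append((c,r0+r if not rev else r1-1-r))
    return np.array(out)
def fit(pts,z,n):
    w=ray(d,pts,z)[:,:2]; v=cv2.fitLine(w.astype(np.float32),cv2.DIST_HUBER,0,.001,.001).ravel(); print(n,v, "angle",np.degrees(np.arctan2(v[1],v[0])), "mean",w.mean(0)); return v
fit(edge_rows(range(312,384),175,195),.025,"far edge")
fit(edge_rows(range(335,384),220,245,True),.025,"near edge(z? bottom)")
fit(edge_rows(range(335,384),220,245,True),.0,"near edge z0")
# right edge
def edge_cols(rows,c0,c1,rev):
    out=[]
    for r in rows:
        col=g[r,c0:c1]; col=col[::-1] if rev else col
        i=np.argmax(col>90); fr=(90-col[i-1])/(col[i]-col[i-1]); x=i-1+fr
        out.append((c0+x if not rev else c1-1-x,r))
    return np.array(out)
fit(edge_cols(range(190,228),380,400,True),.025,"right edge")
fit(edge_cols(range(190,228),295,315,False),.025,"left edge")
crop(d,295,175,400,245,7.5,"rd")
```

```text
far edge [ 0.0847 -0.9964  0.5762 -0.1901] angle -85.14352 mean [ 0.5777 -0.2082]
near edge(z? bottom) [ 0.0805 -0.9968  0.4254 -0.2512] angle -85.38181 mean [ 0.4257 -0.2567]
near edge z0 [ 0.0805 -0.9968  0.4289 -0.2573] angle -85.3818 mean [ 0.4293 -0.263 ]
right edge [ 0.9972  0.0744  0.5079 -0.343 ] angle 4.2681446 mean [ 0.5143 -0.3426]
left edge [ 0.9965  0.0833  0.4778 -0.0806] angle 4.7754455 mean [ 0.4791 -0.0805]
```

View pics/rd.png

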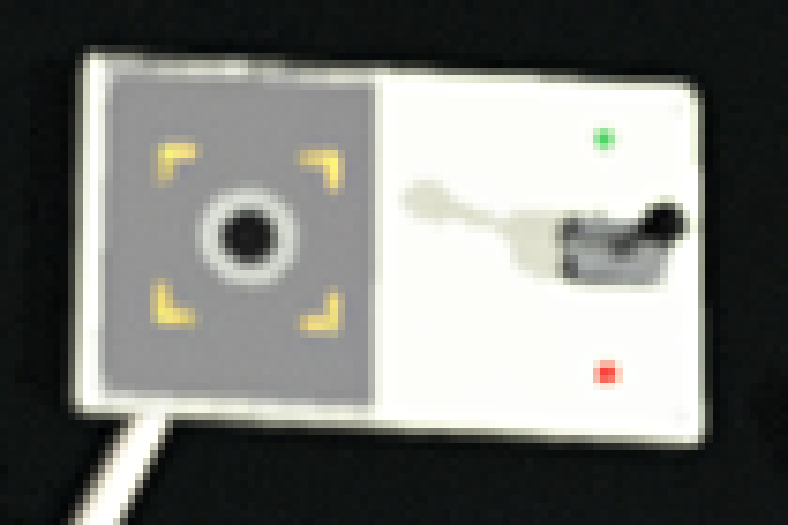

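Run:
```python
from kin import *
d=dict(np.load("w1.npz"));g=d["image"].astype(int)
sub=g[350:384,225:285]; m=np.zeros(g.shape[:2],bool); m[352:384,238:270]=(g[352:384,238:270].max(2)<70)
for c,st,l in comps(d,m,30): print("ap",c,st,ray(d,c,.025)[0], ray(d,(st[0]+st[2]/2-.5,st[1]+st[3]/2-.5),.025))
hsv=cv2.cvtColor(d["image"],cv2.COLOR_RGB2HSV)
m=(hsv[...,0]>20)&(hsv[...,0]<32)&(hsv[...,1]>80)&(hsv[...,2]>140); 
for c,st,l in comps(d,m,3): print("y",c,st,ray(d,c,.025)[0])
im=cv2.imread("pics/side0.png"); ds=grab("side"); 
hsv=cv2.cvtColor(im,cv2.COLOR_BGR2HSV); m=(hsv[...,0]>20)&(hsv[...,0]<32)&(hsv[...,1]>60)&(hsv[...,2]>120); m[:150]=0;m[200:]=0;m[:,:245]=0;m[:,310:]=0
pts=[]
for c,st,l in comps(ds,m,2): print("side y",c,st,ray(ds,c,.025)[0])
m=np.zeros(m.shape,bool); m[165:182,265:290]=im[165:182,265:290].max(2)<60
for c,st,l in comps(ds,m,3): print("side ap",c,st,ray(ds,c,.025)[0])
dt=grab("top"); imt=cv2.imread("pics/top0.png"); m=np.zeros(m.shape,bool); m[199:214,320:336]=imt[199:214,320:336].max(2)<75
for c,st,l in comps(dt,m,5): print("top ap",c,st,ray(dt,c,.025)[0])
crop(d,190,330,320,384,6,"w1ap")
```

```text
y [142.9189 211.1513] [ 109  180   68   64 1937] [0.3436 0.0731 0.025 ]
y [507.6601 275.719 ] [502 250  10  52 153] [0.8106 0.0244 0.025 ]
y [508.25 291.5 ] [507 291   3   2   4] [0.818  0.0018 0.025 ]
y [508.55 301.25] [505 300   7   4  20] [ 0.8227 -0.0124  0.025 ]
y [509.3333 306.8333] [507 305   5   4   6] [ 0.8262 -0.0206  0.025 ]
y [117.0455 345.1364] [116 341   3   9  22] [ 0.3058 -0.1254  0.025 ]
y [401.5556 344.7778] [401 343   2   5   9] [ 0.6959 -0.0919  0.025 ]
y [227.7143 355.5714] [227 354   2   5   7] [ 0.4586 -0.1299  0.025 ]
y [279.     355.4286] [278 354   3   5   7] [ 0.5296 -0.1237  0.025 ]
side y [265.  168.5] [265 168   1   2   2] [ 0.5326 -0.181   0.025 ]
side y [286.6667 170.3333] [286 170   2   2   3] [ 0.4636 -0.1868  0.025 ]
side y [262.  176.5] [262 176   1   2   2] [ 0.5265 -0.1214  0.025 ]
side y [284.6667 178.6667] [284 178   2   2   3] [ 0.4569 -0.1259  0.025 ]
top ap [327.5 206. ] [325 204   6   5  26] [ 0.4965 -0.1518  0.025 ]
```

View pics/w1ap.png

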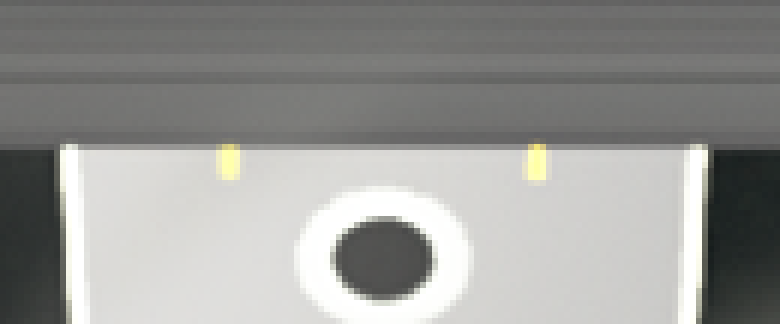

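Run:
```python
from kin import *
d=dict(np.load("w1.npz")); print(ray(d,(253.6,372.6),.025))
```

```text
[[ 0.4968 -0.1559  0.025 ]]
```

drive_tool(
  series=[
    [[-10,-1,-25,0,-5,0],[-24,-4,-55,0,-15,0],[-39,-6,-90,0,-25,0],[-53,-9,-127,0,-35,0],[-71,-11,-154,0,-45,0],[-93,-14,-169,0,-54,0],[-114,-16,-185,0,-63,0],[-135,-18,-202,0,-72,0],[-153,-21,-219,0,-81,0],[-171,-23,-236,0,-90,0]],
  ],
)

```text
clock: 24.0
ee_pos: [0.5003, -0.1975, 0.1136]
tool_rot: [[-0.03, 0.997, 0.066], [0.466, 0.073, -0.882], [-0.884, 0.005, -0.467]]
contact_force: [-0.7, -0.5, -4.7]
opening: 0.0619
```

drive_tool(
  series=[
    [[0,0,0,0,0,0],[0,0,0,0,0,0]],
  ],
)

```text
clock: 24.25
ee_pos: [0.5, -0.1971, 0.1132]
tool_rot: [[-0.031, 0.997, 0.064], [0.472, 0.071, -0.879], [-0.881, 0.003, -0.473]]
contact_force: [0.8, -0.2, -4.7]
opening: 0.0618
```

Run:
```python
from kin import *
s=bot.read_state(); print(s["clock"],s["ee_pos"],s["opening"],s["contact_force"],s["qpos"]);print(s["tool_rot"])
d=grab("wrist","w22"); np.savez("w22.npz",**{k:v for k,v in d.items() if k!="s"})
d=grab("side","s22")
d=grab("top","t22")
o=np.load("grip.npz"); print("centre now",s["ee_pos"]+s["tool_rot"]@o["off"])
```

```text
24.25 [ 0.5    -0.1971  0.1132] 0.06175711028593087 [ 0.7915 -0.2453 -4.7361] [ 0.307   0.5935  2.0589 -1.1314  1.2437  1.0705]
[[-0.031   0.9975  0.064 ]
 [ 0.4719  0.071  -0.8788]
 [-0.8811  0.0029 -0.4729]]
centre now [ 0.4968 -0.1514  0.1396]
```

View pics/w22.png

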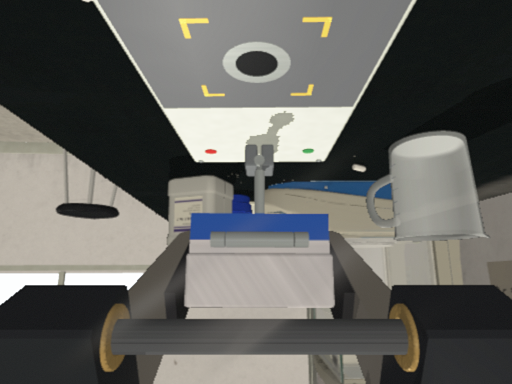

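View pics/s22.png

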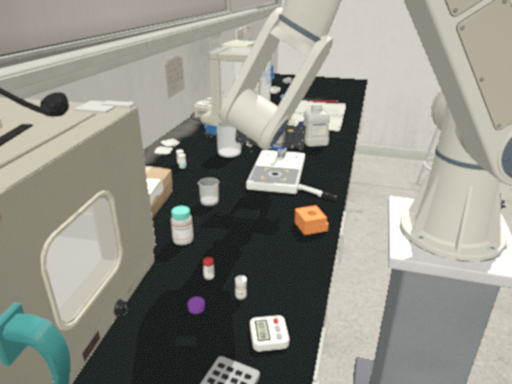

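View pics/t22.png

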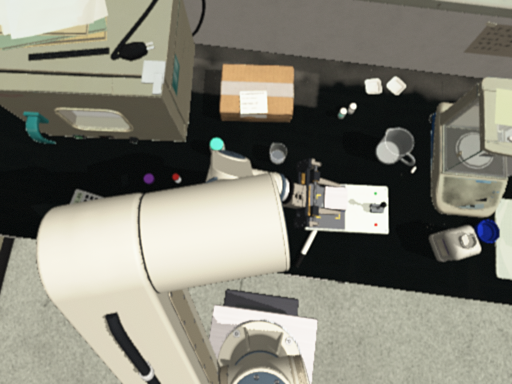

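The wrist view shows all four yellow marks at (194,28), (317,25), (212,91) and (302,91), the aperture at (256,63) and the lever. I'll measure the stage from it.

Run:
```python
from kin import *
d=dict(np.load("w22.npz")); im=d["image"]; hsv=cv2.cvtColor(im,cv2.COLOR_RGB2HSV)
m=(hsv[...,0]>18)&(hsv[...,0]<34)&(hsv[...,1]>80)&(hsv[...,2]>120); m[110:]=0
P=[]
for c,st,l in comps(d,m,8):
    p=ray(d,c,.025)[0]; print(c,st,p); P.append(p)
    # outer corner
P=np.array(P); print("mean",P.mean(0))
m=np.zeros(m.shape,bool); m[45:85,230:285]=im[45:85,230:285].max(2)<70
for c,st,l in comps(d,m,30):
    w=ray(d,np.argwhere(l)[:,::-1],.025); print("ap",c,st,ray(d,c,.025)[0],(w.min(0)+w.max(0))/2)
crop(d,160,0,350,180,4,"w22c")
# reader right edge & stage/white boundary
```

```text
[320.248   23.0984] [302  17  30  20 254] [ 0.5262 -0.1203  0.025 ]
[190.0346  24.2692] [179  18  30  21 260] [ 0.461  -0.1255  0.025 ]
[209.4808  91.9904] [201  85  24  12 104] [ 0.4659 -0.1914  0.025 ]
[304.7168  91.354 ] [290  84  24  12 113] [ 0.532  -0.1863  0.025 ]
mean [ 0.4963 -0.1559  0.025 ]
ap [256.3039  63.1974] [236  51  41  25 770] [ 0.4963 -0.1559  0.025 ] [ 0.4963 -0.1565  0.025 ]
```

View pics/w22c.png

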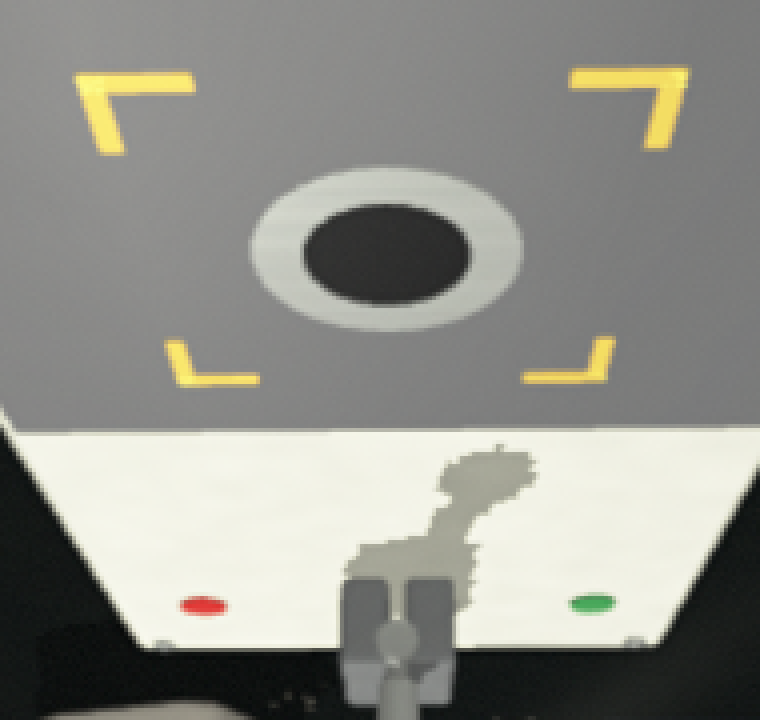

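```bash
cat >> kin.py <<'E'
def final(s,T,yaw=.5):
    o=np.load("grip.npz"); F=R.from_euler('z',yaw,degrees=True).as_matrix()@o["R0"]@R.from_euler('y',-90,degrees=True).as_matrix()
    return np.array(T)-F@o["off"],F
E
python3 - <<'E'
from kin import *
s=bot.read_state(); print(s["ee_pos"])
q=s["qpos"]
for z in (.14,.06,.05,.045): rep(z,final(s,[.4963,-.1559,z]),s)
E
```

```text
[ 0.5004 -0.1975  0.1146]
0.14 [-1.3, -0.8, 4.0, -0.4, -0.1, -0.4] [ 0.3116  0.5967  2.066  -1.1402  1.2407  1.0801]
0.06 [69.2, -1.3, 41.8, -0.4, -0.1, -0.4] [ 0.3116  0.7616  2.0533 -1.193   1.1808  1.2296]
0.05 [78.1, -1.3, 46.5, -0.4, -0.1, -0.4] [ 0.3116  0.7825  2.0498 -1.1997  1.1744  1.2471]
0.045 [82.5, -1.4, 48.9, -0.4, -0.1, -0.4] [ 0.3116  0.7929  2.0479 -1.203   1.1713  1.2558]
```

drive_tool(
  series=[
    [[25,-1,18,-0.4,0,-0.4],[50,-1,31,-0.4,0,-0.4],[66,-1.3,40,-0.4,0,-0.4],[74,-1.3,44,-0.4,0,-0.4],[74,-1.3,44,-0.4,0,-0.4],[74,-1.3,44,-0.4,0,-0.4]],
  ],
)

```text
clock: 25.15
ee_pos: [0.4996, -0.2018, 0.0286]
tool_rot: [[-0.036, 0.997, 0.072], [0.468, 0.081, -0.88], [-0.883, 0.002, -0.47]]
contact_force: [-0.3, 0.7, -4.1]
opening: 0.0618
```

Run:
```python
from kin import *
s=bot.read_state(); print(s["clock"],s["ee_pos"],s["opening"],s["contact_force"])
o=np.load("grip.npz"); print("centre now",s["ee_pos"]+s["tool_rot"]@o["off"])
for z in (.055,.05,.045): rep(z,final(s,[.4963,-.1559,z]),s)
d=grab("wrist","w23")
```

```text
25.15 [ 0.4996 -0.2018  0.0286] 0.06183616996919519 [-0.342   0.718  -4.0677]
centre now [ 0.496  -0.156   0.0548]
0.055 [-0.1, 0.3, -0.1, -0.0, -0.0, 0.1] [ 0.3116  0.772   2.0516 -1.1963  1.1775  1.2384]
0.05 [4.3, 0.3, 2.2, -0.0, -0.0, 0.1] [ 0.3116  0.7825  2.0498 -1.1997  1.1744  1.2471]
0.045 [8.7, 0.3, 4.6, -0.0, -0.0, 0.1] [ 0.3116  0.7929  2.0479 -1.203   1.1713  1.2558]
```

View pics/w23.png

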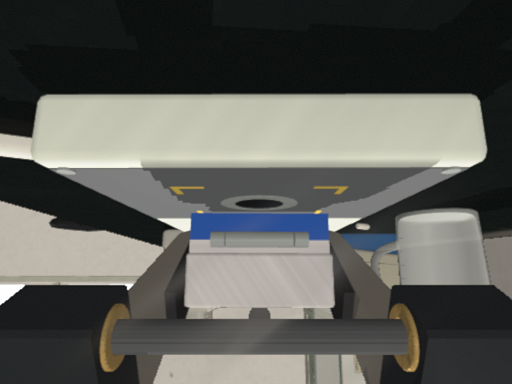

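drive_tool(
  series=[
    [[4,0.3,2,0,0,0],[6,0.3,3.2,0,0,0],[7,0.3,3.7,0,0,0],[7.5,0.3,4,0,0,0],[7.5,0.3,4,0,0,0]],
  ],
)

```text
clock: 25.82
ee_pos: [0.4994, -0.202, 0.0196]
tool_rot: [[-0.038, 0.997, 0.071], [0.467, 0.081, -0.88], [-0.883, 0.0, -0.469]]
contact_force: [-0.9, -0.9, -0.8]
opening: 0.0617
```

drive_tool(
  series=[
    [[0.5,0,0.3,0,0,0],[0.9,0,0.5,0,0,0],[0.9,0,0.5,0,0,0]],
  ],
)

```text
clock: 26.2
ee_pos: [0.4995, -0.2021, 0.0195]
tool_rot: [[-0.037, 0.997, 0.072], [0.466, 0.081, -0.881], [-0.884, 0.001, -0.467]]
contact_force: [-2.9, 3.7, 7.3]
opening: 0.0619
```

Run:
```python
from kin import *
s=bot.read_state(); print(s["clock"],s["ee_pos"],s["opening"],s["contact_force"],s["torque"])
o=np.load("grip.npz"); print("centre now",s["ee_pos"]+s["tool_rot"]@o["off"])
d=grab("side"); crop(d,230,120,320,210,7,"s24c")
d=grab("wrist"); crop(d,0,80,512,384,1.5,"w24")
```

```text
26.2 [ 0.4995 -0.2021  0.0195] 0.06191537165042737 [-2.8981  3.6629  7.3248] [-0.1036  0.3748 -0.2819]
centre now [ 0.4959 -0.1562  0.0456]
```

View pics/w24.png

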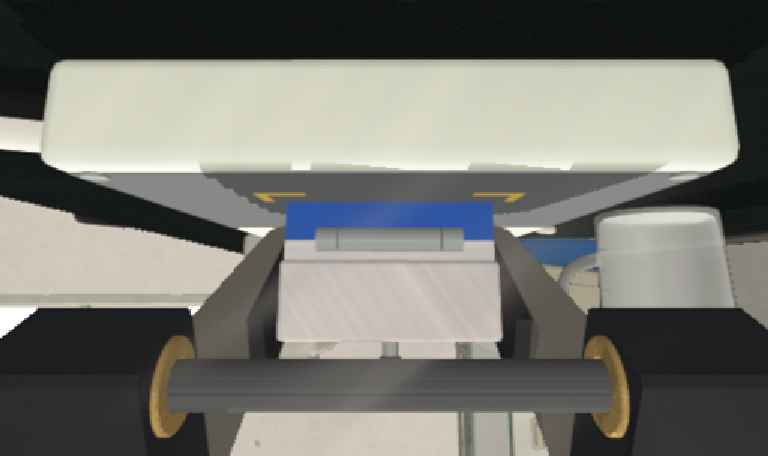

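drive_tool(
  series=[
    [[-0.6,0,-0.3,0,0,0],[-0.6,0,-0.3,0,0,0],[-0.6,0,-0.3,0,0,0],[-0.6,0,-0.3,0,0,0],[-0.6,0,-0.3,0,0,0]],
  ],
  claw=0.95,
)

```text
clock: 26.92
ee_pos: [0.4994, -0.2019, 0.0189]
tool_rot: [[-0.038, 0.997, 0.071], [0.468, 0.081, -0.88], [-0.883, 0.0, -0.469]]
contact_force: [0.1, -1.0, -0.4]
opening: 0.0897
```

Run:
```python
from kin import *
s=bot.read_state(); print(s["clock"],s["ee_pos"],s["opening"],s["contact_force"])
q=rep("back",(s["ee_pos"]-.11*s["tool_rot"][:,2],s["tool_rot"]),s)
q=rep("back2",(s["ee_pos"]-.11*s["tool_rot"][:,2]+[0,0,.06],s["tool_rot"]),s,q)
# overhead: tool down x-angle 94, tip over (.4963,-.17) reported z .2
for tl in (-60,-30,0): q=rep(tl,(np.array([.4963,-.10-.08*(60+tl)/60,.16]),down(94.5,tl)),s,q)
```

```text
26.925 [ 0.4994 -0.2019  0.0189] 0.08967802567457973 [ 0.0922 -1.0453 -0.4386]
back [-0.0, 0.0, -110.0, 0.0, 0.0, 0.0] [ 0.4924  0.7043  1.9967 -1.      1.2932  1.1525]
back2 [-53.0, 0.0, -138.2, 0.0, 0.0, 0.0] [ 0.4924  0.5894  1.9992 -0.9764  1.3551  1.0558]
-60 [-76.8, 5.1, -156.2, 0.1, 2.0, 0.0] [ 0.4843  0.5179  1.9821 -0.9466  1.3735  0.9755]
-30 [-95.5, 1.9, -121.0, 0.1, 32.0, 0.1] [ 0.1246  0.222   1.9957 -0.6165  1.043   0.3959]
0 [-114.2, -1.3, -85.7, 0.1, 62.0, 0.1] [-0.3479  0.2205  1.8572  0.      1.0639 -0.4265]
```

drive_tool(
  series=[
    [[0,0,-50,0,0,0],[0,0,-110,0,0,0],[-40,0,-130,0,0,0],[-77,3,-150,0,5,0],[-85,3,-142,0,15,0],[-90,2,-132,0,25,0],[-96,2,-121,0,35,0],[-103,1,-110,0,45,0],[-108,0,-98,0,54,0],[-114,-1,-86,0,62,0]],
  ],
)

```text
clock: 28.18
ee_pos: [0.497, -0.1805, 0.1612]
tool_rot: [[-0.08, 0.997, 0.003], [0.997, 0.08, 0.004], [0.004, 0.004, -1.0]]
contact_force: [-0.3, 0.2, -0.1]
opening: 0.0893
```

drive_tool(
  series=[
    [[0,0,0,0,0,0],[0,0,0,0,0,0]],
  ],
  claw=-1,
)

```text
clock: 28.42
ee_pos: [0.4958, -0.1796, 0.1595]
tool_rot: [[-0.08, 0.997, -0.001], [0.997, 0.08, -0.001], [-0.001, -0.001, -1.0]]
contact_force: [-0.4, -0.3, 0.6]
opening: 0.0717
```

Run:
```python
from kin import *
s=bot.read_state(); print(s["clock"],s["ee_pos"],s["qpos"],s["contact_force"],s["qvel"])
d=grab("wrist","w25"); np.savez("w25.npz",**{k:v for k,v in d.items() if k!="s"})
d=grab("side"); crop(d,230,120,320,210,7,"s25c")
```

```text
28.425 [ 0.4958 -0.1796  0.1595] [-0.3494  0.2204  1.8585 -0.0014  1.0635 -0.4283] [-0.4292 -0.3327  0.5834] [ 0.0356 -0.0053  0.009   0.0004 -0.0016 -0.0038]
```

View pics/w25.png

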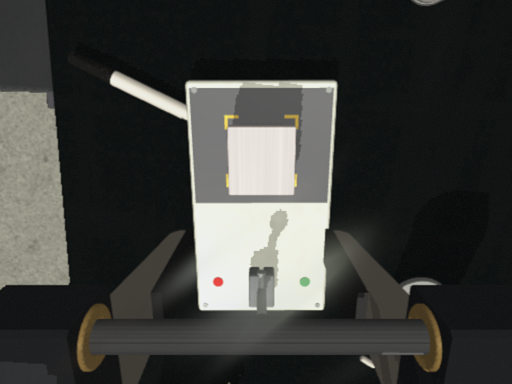

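View pics/s25c.png

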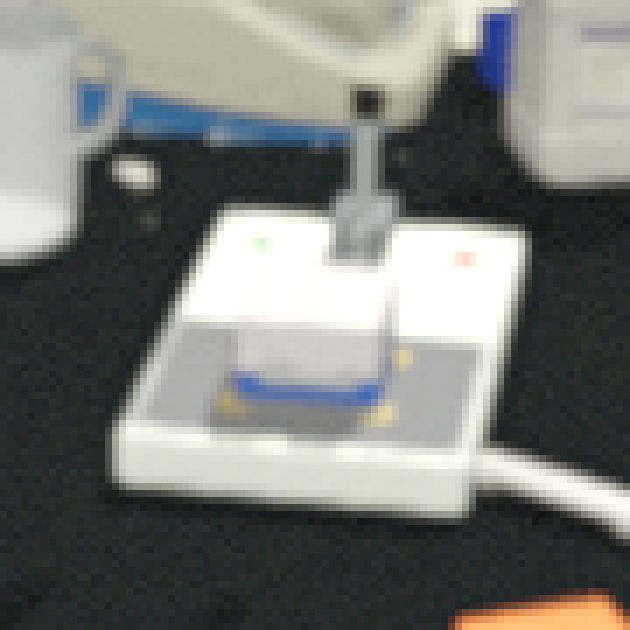

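Run:
```python
from kin import *
d=dict(np.load("w25.npz")); crop(d,210,100,315,210,7,"w25c")
```

```text
(no output)
```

View pics/w25c.png

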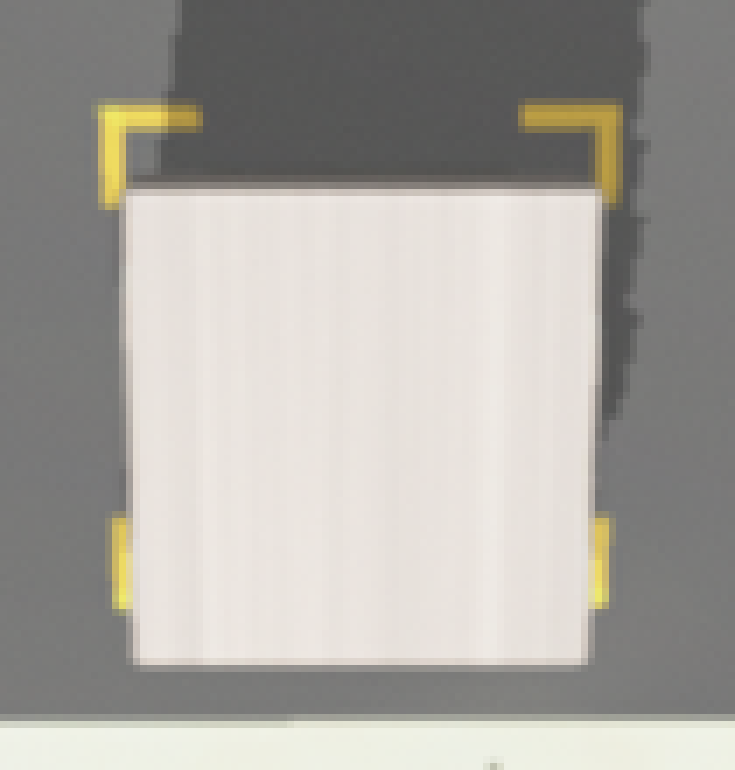

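Run:
```python
from kin import *
d=dict(np.load("w25.npz")); f=lambda c:np.array([210,100])+np.array(c)/7-.43
M=ray(d,[f(c) for c in ((98,103),(622,103),(113,610),(610,610))],.025)
C=ray(d,[f(c) for c in ((125,186),(603,186),(134,666),(592,666))],.065)
for n,A in (("marks",M),("cas",C)):
    print(n,A.mean(0)); ang=lambda v:np.degrees(np.arctan2(v[1],v[0]))
    print(ang(A[1]-A[0]),ang(A[3]-A[2]),ang(A[0]-A[2])-90,ang(A[1]-A[3])-90,[np.linalg.norm(A[i]-A[j]) for i,j in ((0,1),(2,3),(0,2),(1,3))])
```

```text
marks [ 0.4965 -0.154   0.025 ]
4.557932559262332 4.56275060411901 4.611462609395133 5.03572007383778 [np.float64(0.075070533537736), np.float64(0.07562610681141771), np.float64(0.07503512304655635), np.float64(0.07503133960515997)]
cas [ 0.4969 -0.157   0.065 ]
4.558682354026352 4.5633197439363835 4.146037938955573 4.96381502653135 [np.float64(0.06109216468289509), np.float64(0.06200293668236436), np.float64(0.06381430982743706), np.float64(0.06380923161844426)]
```

Run:
```python
from kin import *
d=grab("top","t25"); crop(d,295,175,400,245,7.5,"t25c")
P=cloud(dict(np.load("w25.npz"))); print(P[130:190:15,262], P[150,200:222:10])
```

```text
[[ 0.495  -0.1285  0.0657]
 [ 0.4961 -0.1418  0.0663]
 [ 0.4972 -0.1555  0.0658]
 [ 0.4984 -0.1695  0.0659]] [[ 0.4336 -0.1573  0.0257]
 [ 0.4441 -0.1562  0.0275]
 [ 0.4544 -0.1553  0.0282]]
```

View pics/t25c.png

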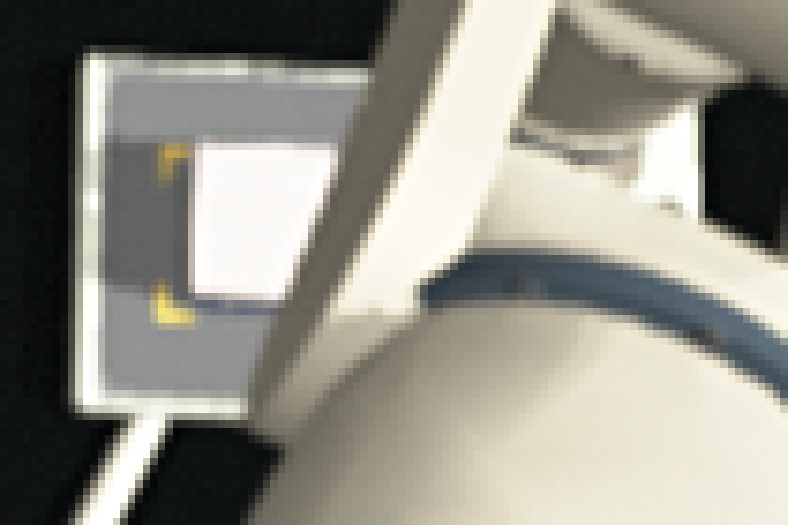

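Run:
```python
from kin import *
d=grab("top"); f=lambda c:np.array([295,175])+np.array(c)/7.5-.43
print(ray(d,f((190,220)),.065), ray(d,f((184,220)),.025),ray(d,[f((157,160)),f((151,310))],.025))
```

```text
[[ 0.4919 -0.1216  0.065 ]] [[ 0.4997 -0.1249  0.025 ]] [[ 0.5238 -0.111   0.025 ]
 [ 0.4597 -0.115   0.025 ]]
```

Both cameras agree that the cassette is square but about 3 mm too far to the right (-y). I'll nudge it back with the shut fingertips.

Run:
```python
from kin import *
s=bot.read_state(); print(s["ee_pos"],s["opening"])
F=down(94.6); q=s["qpos"]
for y,z in ((-.215,.1),(-.215,-.007),(-.199,-.007),(-.196,-.007)):
    q=rep((y,z),(np.array([.4965-(y+.155)*.08,y,z]),F),s,q)
```

```text
[ 0.4965 -0.1781  0.1598] 0.055545008369170486
(-0.215, 0.1) [-37.1, 1.7, 59.8, -0.0, 0.0, 0.2] [-0.4052  0.3195  1.8747  0.      0.9474 -0.4854]
(-0.215, -0.007) [-37.1, 1.8, 166.8, -0.0, 0.0, 0.2] [-0.4052  0.4773  1.9375  0.      0.7268 -0.4854]
(-0.199, -0.007) [-21.0, 1.8, 166.8, -0.0, 0.0, 0.2] [-0.3788  0.469   1.9534  0.      0.7192 -0.4591]
(-0.196, -0.007) [-18.0, 1.8, 166.8, -0.0, 0.0, 0.2] [-0.3737  0.4674  1.9563  0.      0.7178 -0.454 ]
```

drive_tool(
  series=[
    [[-39,2,20,0,0,0],[-39,2,70,0,0,0],[-39,2,125,0,0,0],[-39,2,160,0,0,0],[-39,2,167,0,0,0],[-39,2,167,0,0,0]],
  ],
)

```text
clock: 29.38
ee_pos: [0.5024, -0.2178, -0.0065]
tool_rot: [[-0.082, 0.997, 0.0], [0.997, 0.082, -0.0], [-0.0, 0.0, -1.0]]
contact_force: [0.5, -0.4, 0.3]
opening: 0.0002
```

Run:
```python
from kin import *
s=bot.read_state(); print(s["clock"],s["ee_pos"],s["opening"],s["contact_force"])
d=grab("wrist","w26"); np.savez("w26.npz",**{k:v for k,v in d.items() if k!="s"}); print(proj(d,[.4965,-.117,.025]))
```

```text
29.375 [ 0.5024 -0.2178 -0.0065] 0.0001742493306659082 [ 0.4706 -0.3716  0.3159]
[[262.5949  49.3661]]
```

View pics/w26.png

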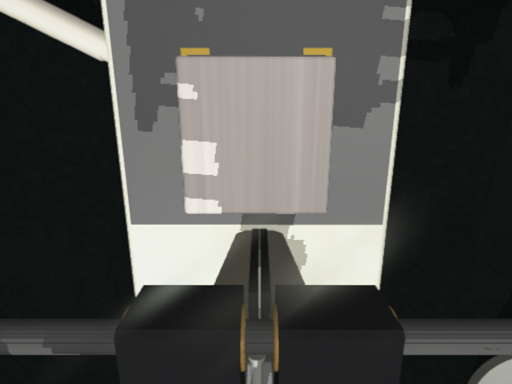

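drive_tool(
  series=[
    [[10,0,0,0,0,0],[15,0,0,0,0,0],[17,0,0,0,0,0],[18,0,0,0,0,0],[19,0,0,0,0,0],[20,0,0,0,0,0],[21,0,0,0,0,0],[22,0,0,0,0,0],[22,0,0,0,0,0]],
  ],
)

```text
clock: 30.55
ee_pos: [0.5001, -0.1965, -0.007]
tool_rot: [[-0.081, 0.997, 0.0], [0.997, 0.081, -0.0], [-0.0, 0.0, -1.0]]
contact_force: [0.1, -1.9, 0.0]
opening: 0.0003
```

Run:
```python
from kin import *
s=bot.read_state(); print(s["clock"],s["ee_pos"],s["opening"],s["contact_force"])
d=grab("wrist"); np.savez("w27.npz",**{k:v for k,v in d.items() if k!="s"}); crop(d,150,20,360,240,3,"w27c")
```

```text
30.55 [ 0.5001 -0.1965 -0.007 ] 0.0002682788620426552 [ 0.1234 -1.8929  0.0248]
```

View pics/w27c.png

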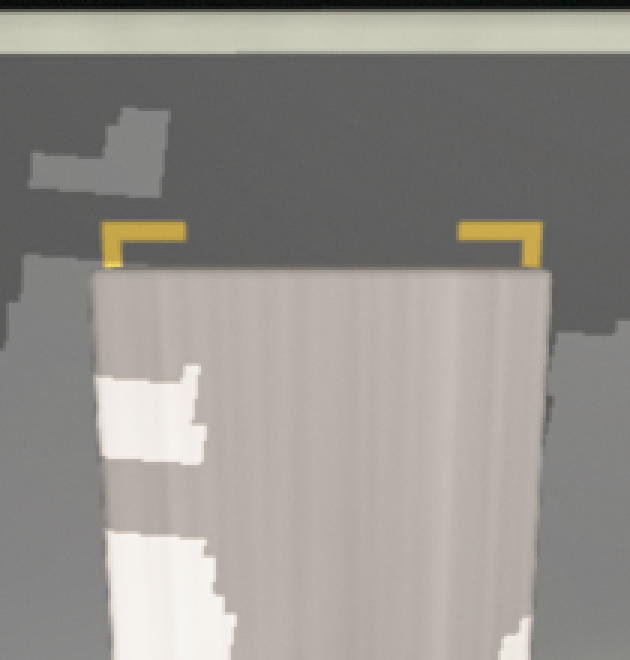

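Run:
```python
from kin import *
def go(n,o,k,marks,cas):
    d=dict(np.load(n)); f=lambda c:np.array(o)+np.array(c)/k-.4
    M=ray(d,[f(c) for c in marks],.025).mean(0); C=ray(d,[f(c) for c in cas],.065).mean(0)
    print(n,"marks far edge",M,"cas far edge",C,"gap",(M-C)[1]*1e3,"(want 5.5)")
go("w27.npz",(150,20),3,((102,221),(543,221)),((92,269),(552,269)))
go("w25.npz",(210,100),7,((98,103),(622,103)),((125,186),(603,186)))
d=dict(np.load("w26.npz")); crop(d,150,20,360,240,3,"w26c")
```

```text
w27.npz marks far edge [ 0.4933 -0.1165  0.025 ] cas far edge [ 0.494  -0.1233  0.065 ] gap 6.763527946658216 (want 5.5)
w25.npz marks far edge [ 0.4934 -0.1167  0.025 ] cas far edge [ 0.4944 -0.1252  0.065 ] gap 8.583775768170376 (want 5.5)
```

View pics/w26c.png

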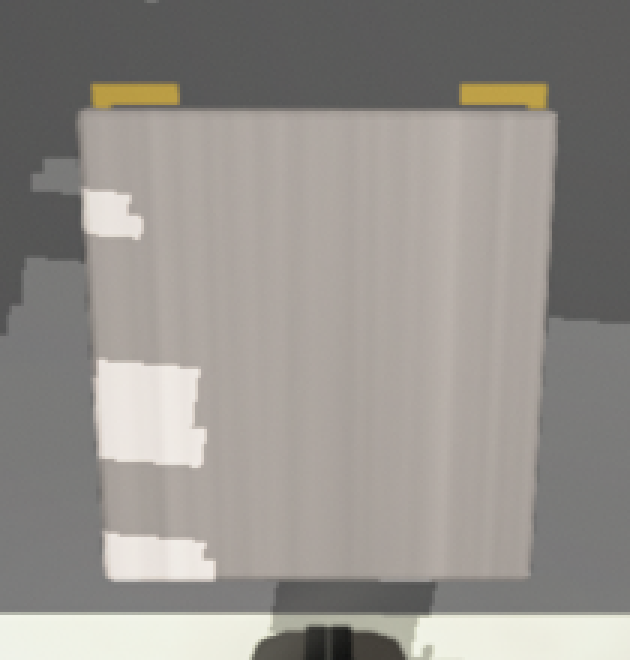

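drive_tool(
  series=[
    [[0.7,0,0,0,0,0],[1.3,0,0,0,0,0],[1.3,0,0,0,0,0]],
  ],
)

```text
clock: 30.98
ee_pos: [0.4999, -0.195, -0.007]
tool_rot: [[-0.081, 0.997, 0.0], [0.997, 0.081, 0.0], [0.0, 0.0, -1.0]]
contact_force: [-0.4, -1.0, -1.1]
opening: 0.0004
```

drive_tool(
  series=[
    [[-10,0,0,0,0,0],[-25,0,-20,0,0,0],[-25,0,-70,0,0,0],[-25,0,-120,0,0,0],[-10,0,-160,0,0,0],[-10,0,-160,0,0,0],[-10,0,-160,0,0,0]],
  ],
)

```text
clock: 31.85
ee_pos: [0.5003, -0.2052, 0.1525]
tool_rot: [[-0.081, 0.997, -0.0], [0.997, 0.081, 0.0], [0.0, -0.0, -1.0]]
contact_force: [0.5, 0.1, -0.8]
opening: 0.0005
```

Run:
```python
from kin import *
s=bot.read_state(); print(s["clock"],s["ee_pos"],s["opening"],s["contact_force"])
d=grab("wrist","w28"); np.savez("w28.npz",**{k:v for k,v in d.items() if k!="s"}); crop(d,210,60,315,180,6.5,"w28c")
```

```text
31.85 [ 0.5003 -0.2052  0.1525] 0.0004866693344057326 [ 0.4754  0.0586 -0.7774]
```

View pics/w28c.png

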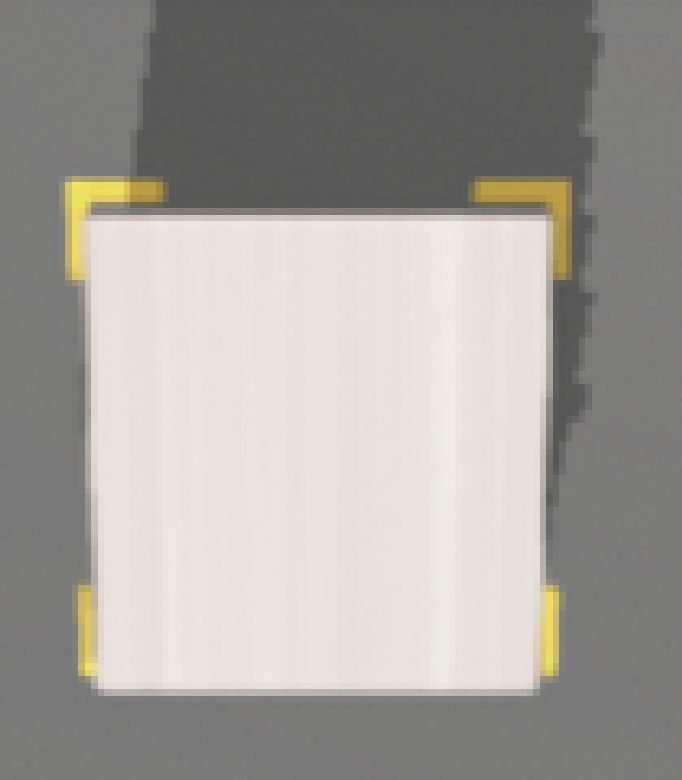

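View pics/w28.png

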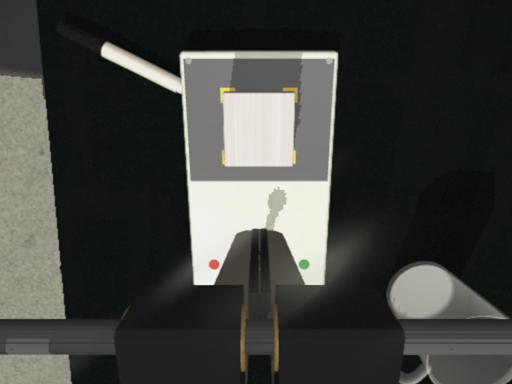

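Run:
```python
from kin import *
d=dict(np.load("w28.npz")); f=lambda c:np.array([210,60])+np.array(c)/6.5-.42
M=ray(d,[f(c) for c in ((65,178),(572,178),(78,682),(560,682))],.025)
C=ray(d,[f(c) for c in ((84,212),(553,212),(93,694),(543,694))],.065)
ang=lambda v:np.degrees(np.arctan2(v[1],v[0]))
for n,A in (("marks",M),("cas",C)):
    print(n,A.mean(0),ang(A[1]-A[0]),ang(A[3]-A[2]),ang(A[0]-A[2])-90,ang(A[1]-A[3])-90,[round(np.linalg.norm(A[i]-A[j])*1e3,1) for i,j in ((0,1),(2,3),(0,2),(1,3))])
dr=R.from_euler('z',4.6,degrees=True).as_matrix()
print("offset in reader axes mm",dr.T@((C.mean(0)-M.mean(0))*1e3))
# lever geometry
sc=M.mean(0); print("valve base",sc+dr@[0,-.15,0],"knob at",sc+dr@[0,-.15,.077])
s=bot.read_state()
F=down(94.6);
for rx in (-.06,-.03,-.0,.02):
    p=sc+dr@[rx,-.15,0]; p[2]=.083-.038
    rep(rx,(p,F),s)
d=grab("side"); crop(d,230,100,330,210,6,"s28c"); d=grab("top"); crop(d,295,175,400,245,7.5,"t28c")
```

```text
marks [ 0.4965 -0.1542  0.025 ] 4.628516828862636 4.619461560634285 4.308691979858423 5.019665905805894 [np.float64(75.0), np.float64(75.9), np.float64(75.6), np.float64(75.6)]
cas [ 0.4965 -0.1541  0.065 ] 4.627940878249194 4.619231585137323 4.0138915914953515 5.07064124522293 [np.float64(61.4), np.float64(62.6), np.float64(64.0), np.float64(64.0)]
offset in reader axes mm [-0.0478  0.1266 40.    ]
valve base [ 0.5086 -0.3037  0.025 ] knob at [ 0.5086 -0.3037  0.102 ]
-0.06 [-99.1, -59.2, 106.9, -0.1, -0.0, 0.0] [-0.6024  0.3951  1.9143  0.      0.8323 -0.6826]
-0.03 [-99.1, -29.2, 106.8, -0.1, -0.0, 0.0] [-0.569   0.4256  1.8629  0.      0.8531 -0.6493]
-0.0 [-99.1, 0.8, 106.8, -0.1, -0.0, 0.0] [-0.5384  0.4569  1.8093  0.      0.8754 -0.6187]
0.02 [-99.1, 20.8, 106.8, -0.1, -0.0, 0.0] [-0.5194  0.4782  1.7722  0.      0.8912 -0.5996]
```

View pics/t28c.png

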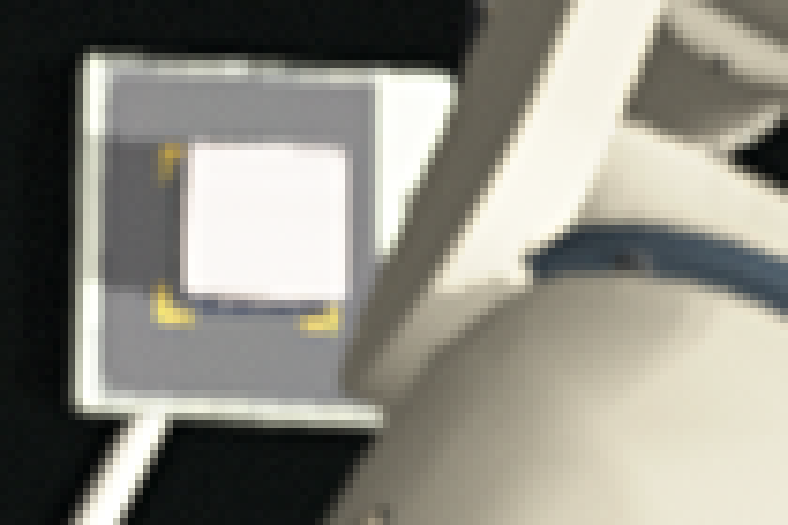

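View pics/s28c.png

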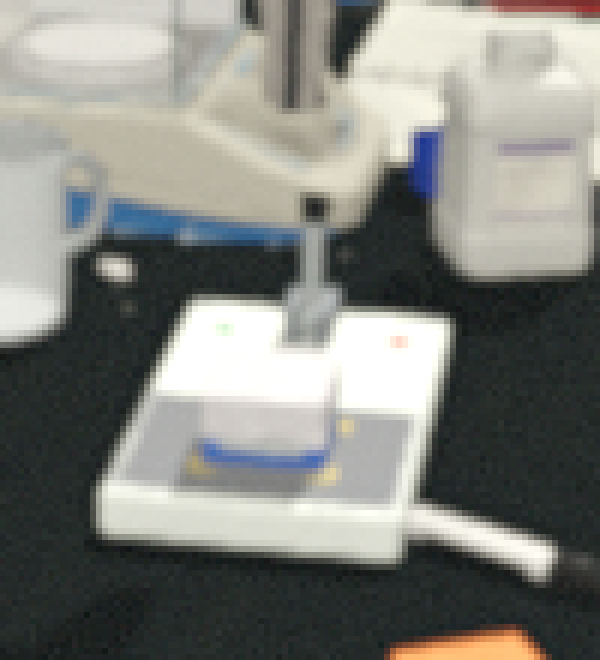

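Centred to about 0.1 mm and square, from the wrist view against the marks. Now the lever, approached from the robot (red-dot) side without touching it and pushed toward green (+x).

drive_tool(
  series=[
    [[-50,-32,0,0,0,0],[-99,-62,0,0,0,0],[-99,-62,20,0,0,0],[-99,-62,65,0,0,0],[-99,-62,105,0,0,0],[-99,-62,112,0,0,0],[-99,-62,112,0,0,0]],
  ],
)

```text
clock: 32.88
ee_pos: [0.4468, -0.3088, 0.0408]
tool_rot: [[-0.081, 0.997, -0.001], [0.997, 0.081, 0.001], [0.001, -0.001, -1.0]]
contact_force: [0.4, 0.2, 0.0]
opening: 0.0003
```

Run:
```python
from kin import *
s=bot.read_state(); print(s["clock"],s["ee_pos"],s["contact_force"])
d=grab("wrist","w29"); np.savez("w29.npz",**{k:v for k,v in d.items() if k!="s"})
dr=R.from_euler('z',4.6,degrees=True).as_matrix(); v=np.array([.5086,-.3037,0]); print("rel reader",dr.T@(s["ee_pos"]-v)*1e3)
print(proj(d,[.5086,-.3037,.102]))
```

```text
32.875 [ 0.4468 -0.3088  0.0408] [0.4029 0.2088 0.0413]
rel reader [-62.0363  -0.0961  40.8419]
[[384.0519 262.978 ]]
```

View pics/w29.png

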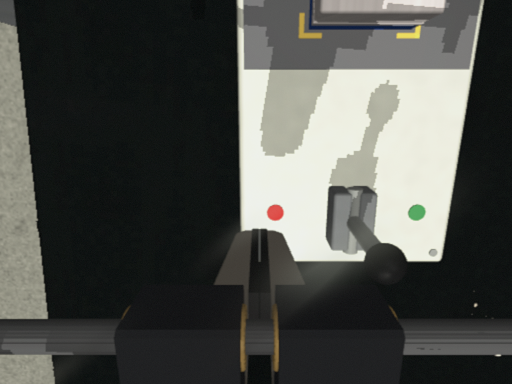

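The knob is at (386,263), where I predicted it. The finger half-thickness at that height is about 15.5 mm. I'll push part way first.

drive_tool(
  series=[
    [[0,20,0,0,0,0],[0,32,0,0,0,0],[0,40,0,0,0,0],[0,46,0,0,0,0],[0,50,0,0,0,0]],
  ],
)

```text
clock: 33.55
ee_pos: [0.4969, -0.3046, 0.0409]
tool_rot: [[-0.081, 0.997, -0.0], [0.997, 0.081, 0.0], [0.0, -0.0, -1.0]]
contact_force: [-1.2, 0.2, 1.1]
opening: 0.0006
```

Run:
```python
from kin import *
s=bot.read_state(); print(s["clock"],s["ee_pos"],s["contact_force"])
d=grab("wrist","w30")
dr=R.from_euler('z',4.6,degrees=True).as_matrix(); v=np.array([.5086,-.3037,0]); print("rel reader",dr.T@(s["ee_pos"]-v)*1e3)
for th in (.1,.2,.3,.4,.5): print(th,proj(d,v+dr@[.06*np.sin(th),0,.042+.06*np.cos(th)]))
```

```text
33.55 [ 0.4969 -0.3046  0.0409] [-1.1532  0.2358  1.0517]
rel reader [-11.77     0.0543  40.9399]
0.1 [[293.7966 262.9109]]
0.2 [[305.6021 262.0603]]
0.3 [[316.8467 260.6696]]
0.4 [[327.3221 258.7801]]
0.5 [[336.8532 256.4456]]
```

View pics/w30.png

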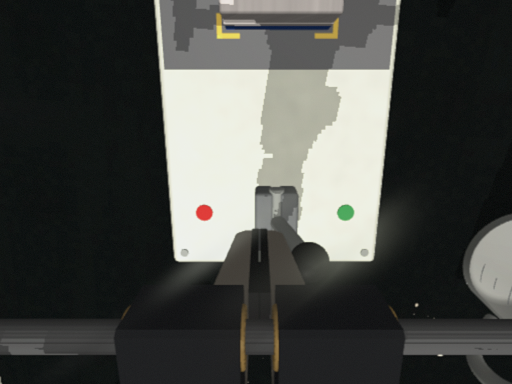

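The knob is at (310,259), about 0.24 rad toward green, as predicted. I'll push 15 mm further and hold.

drive_tool(
  series=[
    [[0,8,0,0,0,0],[0,15,0,0,0,0],[0,15,0,0,0,0],[0,15,0,0,0,0],[0,15,0,0,0,0],[0,15,0,0,0,0]],
  ],
)

```text
clock: 34.35
ee_pos: [0.5114, -0.3034, 0.0409]
tool_rot: [[-0.081, 0.997, -0.0], [0.997, 0.081, 0.0], [0.0, -0.0, -1.0]]
contact_force: [-3.0, 0.0, -0.2]
opening: 0.0004
```

Run:
```python
from kin import *
s=bot.read_state(); print(s["clock"],s["ee_pos"],s["contact_force"])
d=grab("wrist","w31"); np.savez("w31.npz",**{k:v for k,v in d.items() if k!="s"})
dr=R.from_euler('z',4.6,degrees=True).as_matrix(); v=np.array([.5086,-.3037,0]); print("rel reader",dr.T@(s["ee_pos"]-v)*1e3)
for th in (.3,.4,.5,.6): print(th,proj(d,v+dr@[.06*np.sin(th),0,.042+.06*np.cos(th)]))
```

```text
34.35 [ 0.5114 -0.3034  0.0409] [-3.0443  0.0262 -0.2235]
rel reader [ 2.7943  0.0649 40.9415]
0.3 [[287.6595 260.662 ]]
0.4 [[298.4795 258.7694]]
0.5 [[308.4356 256.4322]]
0.6 [[317.3791 253.7131]]
```

View pics/w31.png

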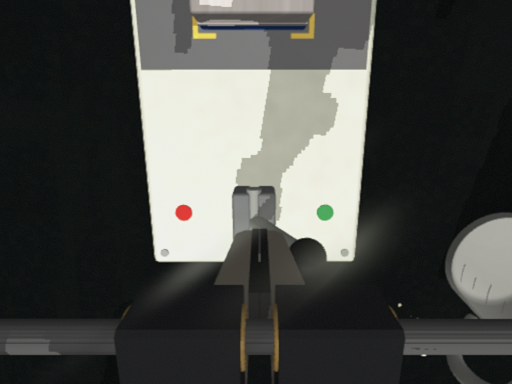

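The lever is at about 0.49 rad (knob at (308,255)) with 3 N on it. I'll hold it a little longer, then ease back.

drive_tool(
  series=[
    [[0,0,0,0,0,0],[0,0,0,0,0,0],[0,0,0,0,0,0],[0,0,0,0,0,0],[0,-12,0,0,0,0],[0,-24,0,0,0,0],[0,-34,0,0,0,0],[0,-60,0,0,0,0],[0,-65,-30,0,0,0],[0,-65,-90,0,0,0]],
  ],
)

```text
clock: 35.65
ee_pos: [0.4445, -0.3079, 0.1301]
tool_rot: [[-0.08, 0.997, -0.003], [0.997, 0.08, 0.003], [0.003, -0.003, -1.0]]
contact_force: [1.1, -0.7, -0.1]
opening: 0.0007
```

drive_tool(
  series=[
    [[60,30,-30,0,0,0],[90,60,-30,0,0,0],[90,60,-30,0,0,0],[90,60,-30,0,0,0]],
  ],
)

```text
clock: 36.15
ee_pos: [0.4989, -0.2145, 0.1608]
tool_rot: [[-0.082, 0.997, 0.0], [0.997, 0.082, -0.0], [-0.0, 0.0, -1.0]]
contact_force: [0.9, 0.0, -0.3]
opening: 0.0007
```

Run:
```python
from kin import *
s=bot.read_state(); print(s["clock"],s["ee_pos"],s["contact_force"],s["qvel"])
d=grab("wrist","w32"); np.savez("w32.npz",**{k:v for k,v in d.items() if k!="s"}); print("knob0",proj(d,[.5086,-.3037,.102]))
d=grab("side","s32"); d=grab("top","t32")
```

```text
36.15 [ 0.4989 -0.2145  0.1608] [ 0.9278  0.0292 -0.2799] [-0.022   0.005   0.004  -0.0002  0.0009  0.0031]
knob0 [[260.9071 290.1436]]
```

View pics/w32.png

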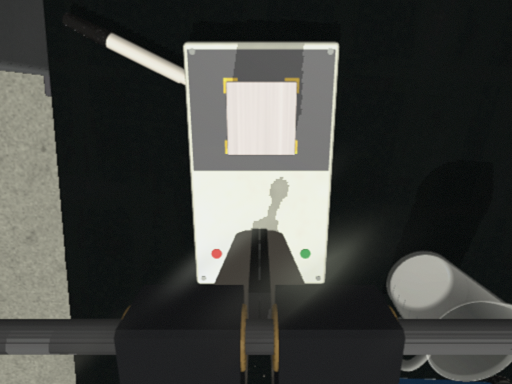

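View pics/s32.png

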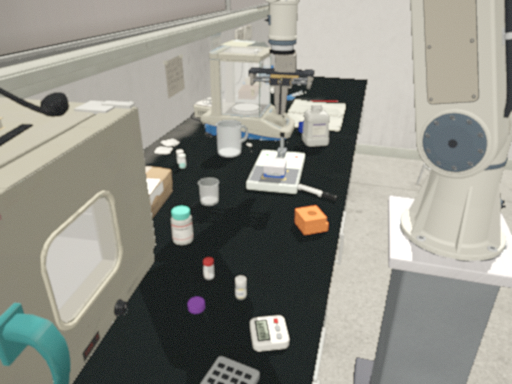

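View pics/t32.png

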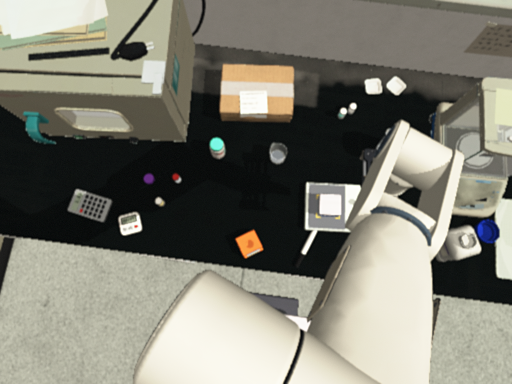

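All the bystanders are at their original pixels: jar (217,146), beaker (278,153), vials (176,178) and (160,202). The cassette sits inside the marks, the lever is upright in the side view at (283,143), and the hand is clear of everything. Handing in.

Run:
```python
from plant import bot
print(bot.sign_off());
```

```text
the job is handed in; nothing more can be done
None
```

The job is done and handed in at about 36 s of the 72 s allowed. The pellet is in the cassette recess and the lid is closed. The cassette lies lid-window down on the stage, and the purge lever was pushed to green, held and let back.

- **Turning the cassette:** I stood it on its free-edge end, took a new grip, turned it over onto the stage and let go.
- **Placing check:** After release, the wrist and top cameras both showed it about 3 mm off, so I nudged it back with shut fingers. The last wrist measurement put it about 0.1 mm from the centre of the marks, with its yaw within about 0.3° of them.
- **Lever check:** I pushed it to about 0.49 rad on the green side, held it for about 1 s and eased it back. It stood upright in the last side view and was never pushed to red. I did not measure its final angle.
- **Bystanders:** The vials, jar and beaker stand at their original pixel positions.

Two things disagreed along the way:

- **Fingertips:** They are about 38 mm short of the reported TCP. My first grasp closed on air above the pellet and disturbed nothing, and I corrected for the offset from then on.
- **Cameras:** The top and wrist cameras differ by about 3–4 mm in y, so I judged the final placing by comparing cassette and marks within the same picture.

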